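# Check in the transformer kit: sort tested coils and wring the yoke onto the core

### The arm

A 7-joint arm with a two-finger parallel gripper is mounted at the origin on the work surface. World frame = base frame: x ahead of the robot, y to its left, z up, the work surface at z = 0. Lengths are in m, angles in rad, forces in N, time in s.
With the tool pointing down it reaches from about 0.425 to 0.875 m from the base axis. Payload 4.7 kg.
Tool frame: the origin (TCP) lies between the finger pads; the fingertips stand 14 mm ahead of it and the grasp point (between the pads) lies 5 mm behind it; z points along the fingers, y is the line along which they close (so a half turn about z gives the same grasp; the last joint's range is limited). The gripper opens to 87 mm and grips with 3 to 60 N. Pads are 19 mm wide; open, the fingers measure 117 mm over their backs; the gripper's body (75 mm by 190 mm) begins 51 mm behind the grasp point.
Start: joints at [-1.26, 0.321, -0.07, 1.45, 0.023, 1.371, -0.057], TCP at [0.19, 0.622, 0.211] pointing down, gripper open.
Joint ranges: [-2.86, 2.86], [-0.3, 2.09], [-1.38, 1.24], [0.06, 2.45], [-1.56, 4.7], [0.09, 2.05], [-2.69, 2.69]. Speed limits (rad/s): [2.57, 2.57, 3.14, 3.14, 3.14, 3.14, 3.14].

### API

Orientations are given as a rotation vector (axis times angle).
In Python, from bench import ctrl gives the robot as it stands.
- The arm moves only by the tool step_arm, never from a script. Its argument "commands" is a list of rows, each an object with "travel": the shift along the tool's x, y, z in m, a list of three; "turn": the turn, a rotation vector about the tool's x, y, z in degrees, a list of three. A call has 1 to 5 rows; each row is the pose to reach, as a shift and turn from the pose commanded when the call began, along the tool's axes at that moment; what a row does not reach only later rows make up. A row lasts 1/10 s, in which the tool goes at most 50 mm and 8.59 degrees, less where a joint would pass 70% of its speed; a pose out of reach is approached as far as the arm can. A call with a gripper value outside its range is refused whole. "gripper" is the opening, from 0 (shut) to 1 (fully open), set as the call begins (left out, the last holds). The fingers move at their own pace and stop on an object; "force" is the grip in N (left out, the last holds). Time passes only in rows, so rows that repeat a pose let the fingers close. It gives the time, the measured TCP pose, the force, the opening and the grip force at its end, in the units of the state.
- ctrl.get_state(): the state, without advancing time (a new reading comes with each control period).
- ctrl.get_image(name): name is "scene" or "top" or "wrist"; returns the picture (384x512x3 uint8, red, green, blue); there is no depth.
- ctrl.camera_model(name): a dict with "fx", "fy", "cx", "cy" (pixels), "k1" (the pictures are not rectified: a ray, as slopes to the right and down, at radius r is drawn at 1 + k1 r^2 times it, then the intrinsics apply), "R" (3x3) and "t" (3): a world point X has camera coordinates R X + t; the wrist camera has in their place "T_tool_cam" (4x4, takes a point from camera to tool coordinates, whose origin is the TCP and whose axes are the flange's). Camera axes: x right, y down, z forward; pixel columns grow to the right and rows downward; lengths in m; the calibration is good to about 2 mm. A picture is of the moment at which its call begins: read the wrist's pose just before it. camera_model takes no time and is no camera call.
- ctrl.close_job(): hands the job in; it is judged then, once.
The state is a dict: "time": time; "joint_positions": joint angles; "qd": joint speeds; "joint_torque": joint torques, N m; "position": TCP position; "tool_rot": TCP orientation; "ft_force": force on the tool from outside, world axes, zero at the start; "torque": the same for the moment, N m; "grip_width": opening from 0.0 (shut) to 1.0 (fully open); "grip_force": force on a finger pad.
Only numpy, scipy, OpenCV 4.12 (cv2) and the standard library are available. Lean on these libraries where they do the work, as an engineer would, in place of code of your own. Each camera call takes 0.05 s, during which the arm holds its last target. There are 200 camera calls.

### The job

Check in the class's transformer kit: put every coil with a round green tag into a nest of the wooden kit tray and every coil with a square red tag into a nest of the grey repair tray, one to a nest, upright and fully down. Also pick the yoke (the square bar as long as the core is wide) out of the spares box, leaving the other pieces in it, set it down flat on the core's two pole faces in line with the core but about 20 mm short of flush at one end, and then slide it along in contact, slowly and without lifting, until it covers both faces flush all round. Coils and yoke may go in either order; do not disturb the beaker, tablet tube or board eraser.

Things in the scene. Friction and masses are not known exactly. Their poses are not given: they have to be found in the camera images.
- coil_a: Coil with a round green tag (passed the test) on top. 60 long (x) x 46 wide (y) x 52 mm high, 0.15-0.3 kg: copper winding 40 mm wide, 44 mm long, 3 to 43 mm up, between black end flanges 46 x 46 x 8 mm; white terminal bar 26 mm wide along the top. Alike end for end. Origin: centre of underside. None when absent; starts upright on the fixed red tray (floor 6 mm, rim 12 mm above the table).
- coil_b: Coil with a square red tag (failed the test) on top. 60 long (x) x 46 wide (y) x 52 mm high, 0.15-0.3 kg: copper winding 40 mm wide, 44 mm long, 3 to 43 mm up, between black end flanges 46 x 46 x 8 mm; white terminal bar 26 mm wide along the top. Alike end for end. Origin: centre of underside. None when absent; starts upright on the fixed red tray (floor 6 mm, rim 12 mm above the table).
- coil_c: Coil with a round green tag (passed the test) on top. 60 long (x) x 46 wide (y) x 52 mm high, 0.15-0.3 kg: copper winding 40 mm wide, 44 mm long, 3 to 43 mm up, between black end flanges 46 x 46 x 8 mm; white terminal bar 26 mm wide along the top. Alike end for end. Origin: centre of underside. None when absent; starts upright on the fixed red tray (floor 6 mm, rim 12 mm above the table).
- coil_d: Coil with a square red tag (failed the test) on top. 60 long (x) x 46 wide (y) x 52 mm high, 0.15-0.3 kg: copper winding 40 mm wide, 44 mm long, 3 to 43 mm up, between black end flanges 46 x 46 x 8 mm; white terminal bar 26 mm wide along the top. Alike end for end. Origin: centre of underside. None when absent; starts upright on the fixed red tray (floor 6 mm, rim 12 mm above the table).
- coil_e: Coil with a round green tag (passed the test) on top. 60 long (x) x 46 wide (y) x 52 mm high, 0.15-0.3 kg: copper winding 40 mm wide, 44 mm long, 3 to 43 mm up, between black end flanges 46 x 46 x 8 mm; white terminal bar 26 mm wide along the top. Alike end for end. Origin: centre of underside. None when absent; starts upright on the fixed red tray (floor 6 mm, rim 12 mm above the table).
- coil_f: Coil with a square red tag (failed the test) on top. 60 long (x) x 46 wide (y) x 52 mm high, 0.15-0.3 kg: copper winding 40 mm wide, 44 mm long, 3 to 43 mm up, between black end flanges 46 x 46 x 8 mm; white terminal bar 26 mm wide along the top. Alike end for end. Origin: centre of underside. None when absent; starts upright on the fixed red tray (floor 6 mm, rim 12 mm above the table).
- kit: Kit tray for passed coils: medium-brown wood with a dark raised ear at either end; 240 mm long (its x) by 70 mm wide, fixed. Three nests in a row along x; nest floors 6 mm, walls 16 mm above the table. The two trays may stand on either side. Origin: centre of its underside.
- kit_nest0 (a point): Centre of the floor of nest 1 of 3 in the kit tray; the nest is 72 mm (along the tray's x) by 58 mm inside, with 6 mm walls that stand 10 mm above this floor, and takes one coil lying along the tray.
- kit_nest1 (a point): Centre of the floor of nest 2 of 3 in the kit tray; the nest is 72 mm (along the tray's x) by 58 mm inside, with 6 mm walls that stand 10 mm above this floor, and takes one coil lying along the tray.
- kit_nest2 (a point): Centre of the floor of nest 3 of 3 in the kit tray; the nest is 72 mm (along the tray's x) by 58 mm inside, with 6 mm walls that stand 10 mm above this floor, and takes one coil lying along the tray.
- repair: Repair tray for failed coils: plain grey plastic, no ears; 240 mm long (its x) by 70 mm wide, fixed. Three nests in a row along x; nest floors 6 mm, walls 16 mm above the table. The two trays may stand on either side. Origin: centre of its underside.
- repair_nest0 (a point): Centre of the floor of nest 1 of 3 in the repair tray; the nest is 72 mm (along the tray's x) by 58 mm inside, with 6 mm walls that stand 10 mm above this floor, and takes one coil lying along the tray.
- repair_nest1 (a point): Centre of the floor of nest 2 of 3 in the repair tray; the nest is 72 mm (along the tray's x) by 58 mm inside, with 6 mm walls that stand 10 mm above this floor, and takes one coil lying along the tray.
- repair_nest2 (a point): Centre of the floor of nest 3 of 3 in the repair tray; the nest is 72 mm (along the tray's x) by 58 mm inside, with 6 mm walls that stand 10 mm above this floor, and takes one coil lying along the tray.
- core: Dark steel U-shaped transformer core on a wooden foot 130 x 60 x 12 mm, fixed. Its two legs stand up; the flat pole faces on top are 76 mm above the table, each 34 mm (along x) by 28 mm (y), outer ends 110 mm apart along x. Origin: midway between the two pole faces, at their height; x along the core, z up.
- yoke: The yoke: straight dark steel bar of square section, 110 mm long (its x) and 28 x 28 mm, about 0.55 kg, as long and as wide as the core over its legs. Lies in the spares box. Origin: centre of the solid, 14 mm from each long face.
- spares: Open plywood spares box, 183 mm (its x) by 198 mm (y), 36 mm high, 4 mm walls and floor, fixed. Holds the yoke, a stub bar, a round rod, a brass slug and a wooden chock. Origin: centre of the underside.
- stub: Spare in the box, not the yoke: square steel bar, 28 x 28 mm but only 75 mm long (its x). Origin: its centre.
- rod: Spare in the box, not the yoke: round steel rod, 24 mm diameter, 110 mm long (its x). Origin: on its surface, underneath at the start.
- slug: Spare in the box: upright brass cylinder, 22 mm diameter, 24 mm high. Origin: centre of its underside.
- chock: Spare in the box: wooden block 24 x 34 x 22 mm high. Origin: centre of its underside.
- beaker: Bystander: empty glass beaker, 80 mm across, 100 mm high. Origin: centre of its underside.
- tube: Bystander: upright tablet tube, 34 mm across, 120 mm high. Origin: centre of its underside.
- eraser: Bystander: board eraser, 50 x 100 x 32 mm high. Origin: centre of its underside.
There are look-alikes about, which are no part of the job. What is shaped like the coil_f but yellow is not meant.

How it is judged:
By the outcome, as a careful person would: the job done as asked, in the order asked, and still so for the second after the job is handed in, with the robot touching nothing.
Of coil_a, coil_b, coil_c, coil_d, coil_e, coil_f only 4 to 6 are there at a start; the rules pass over those that are not, and their reading is None.
At some moment in a run one of coil_a, coil_b, coil_c, coil_d, coil_e, coil_f may be knocked a few centimetres aside while the robot is not near it.
Once in a run the grip may slacken for a moment while it holds something.
It also fails if it takes over 210 s, if anything falls off the work surface, if the arm or the gripper's body presses on something with over 40 N, if the wrist force passes 120 N, or if a joint passes its speed limit or range.

## Working session

There is one attempt and no reset: what is moved stays moved. The work goes in short steps, Python scripts to look and compute and a tool call to move; the robot and the scene stay as the last step left them, time stands still between calls to the robot, and variables do not carry over. Pictures are saved under pics/ and viewed, at most 14 in all, crops included, and the job is handed in when it is done.

Besides the shell and the picture viewer there is one more tool, called after "Call:" as a command line: name --argument value ..., lists and objects as JSON in quotes. step_arm: Moves the arm, as the interface text tells. Its arguments: {"type":"object","properties":{"commands":{"type":"array"},"gripper":{"type":"number"},"force":{"type":"number"}},"required":["commands"]}

```bash
mkdir -p pics; ls
cat > h.py <<'E'
import numpy as np, cv2
from scipy.spatial.transform import Rotation as Ro
from bench import ctrl
def save(n,f,img=None):
    im=ctrl.get_image(n) if img is None else img
    cv2.imwrite('pics/'+f,im[:,:,::-1]); np.save('pics/'+f[:-4]+'.npy',im); return im
def cam(n,st=None):
    m=ctrl.camera_model(n)
    if 'R' in m: R=np.array(m['R']);t=np.array(m['t']); return m,R.T,-R.T@t
    st=st or ctrl.get_state(); T=np.array(m['T_tool_cam']); W=np.eye(4)
    W[:3,:3]=Ro.from_rotvec(st['tool_rot']).as_matrix(); W[:3,3]=st['position']; A=W@T
    return m,A[:3,:3],A[:3,3]
def ray(c,uv,z):
    m,R,o=c; out=[]
    for u,v in np.atleast_2d(uv):
        d=np.array([(u-m['cx'])/m['fx'],(v-m['cy'])/m['fy']]); p=d.copy()
        for _ in range(20): p=d/(1+m['k1']*(p@p))
        w=R@np.array([p[0],p[1],1]); out.append(o+w*(z-o[2])/w[2])
    return np.array(out)
def proj(c,X):
    m,R,o=c; q=(np.atleast_2d(X)-o)@R; p=q[:,:2]/q[:,2:]; p=p*(1+m['k1']*(p**2).sum(1))[:,None]
    return p*[m['fx'],m['fy']]+[m['cx'],m['cy']]
def totool(d,st=None):
    st=st or ctrl.get_state(); return Ro.from_rotvec(st['tool_rot']).inv().apply(d)
E
python3 - <<'E'
from h import *
a=save('top','top0.png'); b=save('scene','sc0.png')
s=ctrl.get_state(); print({k:np.round(v,3) for k,v in s.items()})
for n in('top','scene','wrist'):
  m=ctrl.camera_model(n); print(n,{k:np.round(v,3).tolist() for k,v in m.items()})
print(Ro.from_rotvec(s['tool_rot']).as_matrix().round(3), cam('top')[2],cam('scene')[2])
E
```

```text
pics
{'time': np.float64(0.1), 'joint_positions': array([-1.26 ,  0.322, -0.07 ,  1.452,  0.023,  1.371, -0.057]), 'qd': array([-0.   , -0.001,  0.001, -0.003, -0.001,  0.001, -0.001]), 'joint_torque': array([ 0.0000e+00, -4.9257e+01, -4.0500e-01, -3.1340e+01, -6.4000e-02,
        3.9000e-02,  0.0000e+00]), 'position': array([0.19 , 0.621, 0.21 ]), 'tool_rot': array([-4.640e-01, -3.107e+00,  3.000e-03]), 'ft_force': array([-0.339,  0.26 , -0.3  ]), 'torque': array([-0.018, -0.034,  0.005]), 'grip_force': np.float64(0.0), 'grip_width': np.float64(0.997)}
top {'fx': 457.383, 'fy': 457.383, 'cx': 262.792, 'cy': 189.8, 'k1': -0.077, 'R': [[0.022, -1.0, -0.018], [-0.988, -0.019, -0.151], [0.151, 0.021, -0.988]], 't': [0.003, 0.577, 1.141]}
scene {'fx': 356.917, 'fy': 356.917, 'cx': 255.467, 'cy': 192.115, 'k1': -0.096, 'R': [[-0.441, 0.897, 0.013], [0.685, 0.346, -0.641], [-0.58, -0.274, -0.767]], 't': [0.256, -0.338, 1.367]}
wrist {'fx': 322.604, 'fy': 322.604, 'cx': 258.376, 'cy': 195.599, 'k1': -0.065, 'T_tool_cam': [[-0.0, -0.956, -0.294, 0.081], [1.0, 0.0, -0.0, -0.0], [0.0, -0.294, 0.956, -0.173], [0.0, 0.0, 0.0, 1.0]]}
[[-0.956  0.292 -0.   ]
 [ 0.292  0.956 -0.002]
 [-0.    -0.002 -1.   ]] [ 0.39834559 -0.00992562  1.21509272] [1.13703758 0.26180596 0.82902221]
```

View pics/top0.png

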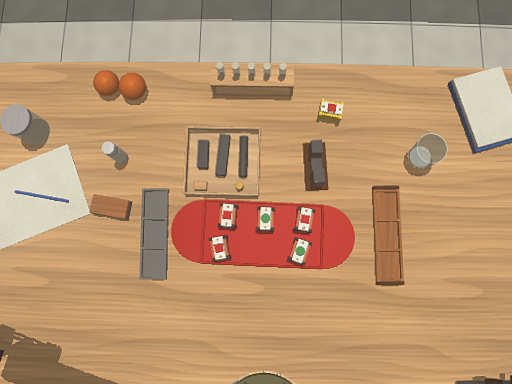

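View pics/sc0.png

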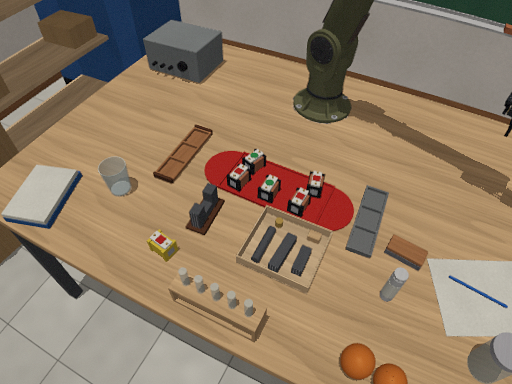

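Top view: 5 coils, with green tags at (265,218) and (300,251), and red tags at (228,215), (305,219) and (219,248). The yellow look-alike at (331,108) stays out. The repair tray is at (154,234), the kit tray at (388,235), the core at (316,165) and the box at (223,162). Yoke candidates in the box are a short bar (203,154), a wide long bar (223,156) and a narrow long bar (243,157). I expect (223,156) is the yoke because it is both long and wide. I'll confirm that in an enlarged crop.

Run:
```python
from h import *
a=np.load('pics/top0.npy'); c=cam('top')
cv2.imwrite('pics/crop0.png',cv2.resize(a[120:275,135:335,::-1],None,fx=4,fy=3.87,interpolation=cv2.INTER_CUBIC)[:600])
hsv=cv2.cvtColor(a,cv2.COLOR_RGB2HSV)
w=((hsv[...,1]<70)&(hsv[...,2]>185)).astype(np.uint8)
w[:195]=0;w[275:]=0;w[:,:170]=0;w[:,360:]=0
w=cv2.morphologyEx(w,cv2.MORPH_CLOSE,np.ones((9,9)))
n,l,s,ce=cv2.connectedComponentsWithStats(w)
for i in range(1,n):
  if s[i,4]<60: continue
  p=np.argwhere(l==i)[:,::-1].astype(float); P=ray(c,p,.058)[:,:2]
  r=cv2.minAreaRect(P.astype(np.float32)*1000); 
  ev,V=np.linalg.eigh(np.cov(P.T)); v=V[:,1]*np.sign(V[0,1])
  x,y=ce[i].astype(int); print(ce[i].round(),s[i,4],np.round(r[0],0),np.round(r[1],0),'ang',np.degrees(np.arctan2(v[1],v[0])).round(1),a[y,x])
def rect(name,m,z,k=1,mn=100):
  m=cv2.morphologyEx(m.astype(np.uint8),cv2.MORPH_CLOSE,np.ones((k,k)))
  n,l,s,ce=cv2.connectedComponentsWithStats(m)
  for i in range(1,n):
    if s[i,4]<mn: continue
    p=np.argwhere(l==i)[:,::-1].astype(float); P=ray(c,p,z)[:,:2]; r=cv2.minAreaRect(P.astype(np.float32)*1000)
    print(name,ce[i].round(),s[i,4],np.round(r[0],0),np.round(r[1],0),round(r[2],1))
def win(x0,x1,y0,y1):
  z=np.zeros(a.shape[:2],bool); z[y0:y1,x0:x1]=1; return z
g=a.astype(int).mean(2)
rect('rep',win(130,180,180,290)&(hsv[...,1]<60),.016,5)
rect('kit',win(360,420,175,295)&(hsv[...,2]<150),.016,7)
rect('bars',win(190,258,130,185)&(g<85),.032,1,60)
rect('core',win(300,332,132,195)&(hsv[...,1]<60)&(g<90),.076,1,60)
rect('foot',win(295,335,130,197)&(g<100),.012,5,60)
```

```text
[227. 215.] 231 [510. 105.] [27. 56.] ang -4.7 [198  71  62]
[265. 218.] 232 [504.   7.] [53. 25.] ang -1.5 [ 98 154  95]
[304. 219.] 226 [504. -93.] [26. 56.] ang -9.8 [203  73  64]
[219. 248.] 233 [426. 122.] [55. 27.] ang 12.6 [197  69  59]
[300. 250.] 229 [423. -82.] [26. 55.] ang -17.8 [ 96 153  93]
rep [154. 234.] 2378 [461. 301.] [240.  71.] 1.6
kit [387. 231.] 703 [ 470. -313.] [262.  75.] 2.5
bars [225. 161.] 67 [666. 113.] [ 24. 111.] 73.0
bars [243. 157.] 167 [669.  69.] [109.  21.] 1.6
foot [315. 166.] 1109 [ 652. -123.] [137.  61.] 3.9
```

View pics/crop0.png

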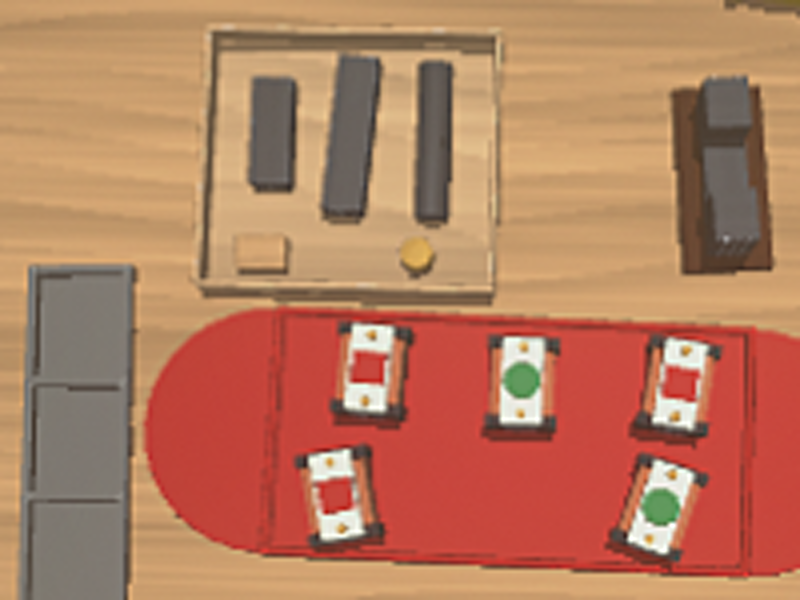

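The middle bar at crop (351,137), px (223,156), is long, full width and flat-topped, so it is the yoke. The left bar (272,133) is too short, and the right one (434,140) is narrow and shaded like a cylinder. The coil bars measured about 26×55 mm and the repair tray 240×71 mm, as they should.

```bash
cat >> h.py <<'E'
def Rd(th): # coil/tool angle th: tool x at th+180
    a=np.radians(th+180); return np.array([[np.cos(a),np.sin(a),0],[np.sin(a),-np.cos(a),0],[0,0,-1]])
def plan(*wps):
    st=ctrl.get_state(); p=np.array(st['position']); R=Ro.from_rotvec(st['tool_rot'])
    print('t',round(st['time'],1),'pos',p.round(4),'F',np.round(st['ft_force'],1),'w',round(st['grip_width'],3),round(st['grip_force'],1))
    for x,y,z,th in wps:
        q=np.array([x,y,z]); Q=Ro.from_matrix(Rd(th)); d=R.inv().apply(q-p); r=np.degrees((R.inv()*Q).as_rotvec())
        print((x,y,z,th),'travel',d.round(4).tolist(),'turn',r.round(1).tolist(),'rows',round(np.linalg.norm(d)/.05,1),round(np.linalg.norm(r)/8.59,1)); p,R=q,Q
def coils(f='top_tmp.png'):
    a=save('top',f); c=cam('top'); hsv=cv2.cvtColor(a,cv2.COLOR_RGB2HSV)
    w=((hsv[...,1]<70)&(hsv[...,2]>185)).astype(np.uint8); w[:195]=0;w[290:]=0;w[:,:140]=0;w[:,410:]=0
    w=cv2.morphologyEx(w,cv2.MORPH_CLOSE,np.ones((9,9))); n,l,s,ce=cv2.connectedComponentsWithStats(w)
    for i in range(1,n):
        if s[i,4]<100: continue
        P=ray(c,np.argwhere(l==i)[:,::-1].astype(float),.058)[:,:2]; r=cv2.minAreaRect((P*1000).astype(np.float32))
        ev,V=np.linalg.eigh(np.cov(P.T)); v=V[:,1]*np.sign(V[0,1]); x,y=ce[i].astype(int)
        print('coil',s[i,4],np.round(r[0]),np.round(r[1]),np.degrees(np.arctan2(v[1],v[0])).round(1),'GREEN' if a[y,x,1]>a[y,x,0] else 'red')
E
python3 - <<'E'
from h import *
plan((.34,.45,.19,-10),(.41,.27,.16,8),(.426,.122,.14,12.6),(.426,.122,.034,12.6))
E
```

```text
t 0.1 pos [0.19   0.6211 0.2102] F [-0.3  0.3 -0.3] w 0.997 0.0
(0.34, 0.45, 0.19, -10) travel [-0.1935, -0.1197, 0.0204] turn [-0.1, -0.0, -7.0] rows 4.6 0.8
(0.41, 0.27, 0.16, 8) travel [-0.1002, -0.1651, 0.03] turn [0.0, 0.0, -18.0] rows 3.9 2.1
(0.426, 0.122, 0.14, 12.6) travel [0.0048, -0.1488, 0.02] turn [0.0, 0.0, -4.6] rows 3.0 0.5
(0.426, 0.122, 0.034, 12.6) travel [0.0, 0.0, 0.106] turn [0.0, 0.0, 0.0] rows 2.1 0.0
```

Call:
step_arm --commands '[{"travel": [-0.04, -0.025, 0.004], "turn": [0, 0, -2]}, {"travel": [-0.08, -0.05, 0.008], "turn": [0, 0, -4]}, {"travel": [-0.12, -0.074, 0.012], "turn": [0, 0, -5]}, {"travel": [-0.16, -0.1, 0.016], "turn": [0, 0, -6]}, {"travel": [-0.1935, -0.12, 0.02], "turn": [0, 0, -7]}]' --gripper 1

```text
time: 0.6
position: [0.3419, 0.4474, 0.1907]
tool_rot: [0.276, 3.129, -0.002]
ft_force: [0.6, 0.2, -0.0]
grip_width: 1.0
grip_force: 0.0
```

Call:
step_arm --commands '[{"travel": [-0.02, -0.033, 0.006], "turn": [0, 0, -4]}, {"travel": [-0.04, -0.066, 0.012], "turn": [0, 0, -8]}, {"travel": [-0.06, -0.1, 0.018], "turn": [0, 0, -12]}, {"travel": [-0.08, -0.132, 0.024], "turn": [0, 0, -15]}, {"travel": [-0.1, -0.165, 0.03], "turn": [0, 0, -18]}]'

```text
time: 1.1
position: [0.41, 0.2687, 0.1606]
tool_rot: [0.223, -3.133, 0.0]
ft_force: [0.3, 0.7, 0.2]
grip_width: 1.001
grip_force: 0.0
```

Call:
step_arm --commands '[{"travel": [0.001, -0.04, 0.005], "turn": [0, 0, -2]}, {"travel": [0.003, -0.08, 0.01], "turn": [0, 0, -3]}, {"travel": [0.004, -0.12, 0.015], "turn": [0, 0, -4]}, {"travel": [0.005, -0.149, 0.02], "turn": [0, 0, -4.6]}, {"travel": [0.005, -0.149, 0.02], "turn": [0, 0, -4.6]}]'

```text
time: 1.6
position: [0.4254, 0.1175, 0.1403]
tool_rot: [0.334, -3.122, 0.002]
ft_force: [0.6, -0.2, -0.3]
grip_width: 1.001
grip_force: 0.0
```

Run:
```python
from h import *
save('wrist','w1.png')
plan((.426,.122,.034,12.6),(.426,.122,.15,12.6),(.383,.299,.15,1.6),(.383,.299,.037,1.6))
```

```text
t 1.6 pos [0.4254 0.1203 0.1407] F [-0.8  1.2  0.4] w 1.0 0.0
(0.426, 0.122, 0.034, 12.6) travel [-0.001, 0.0015, 0.1067] turn [0.0, -0.0, -0.2] rows 2.1 0.0
(0.426, 0.122, 0.15, 12.6) travel [0.0, 0.0, -0.116] turn [0.0, 0.0, 0.0] rows 2.3 0.0
(0.383, 0.299, 0.15, 1.6) travel [0.0034, 0.1821, 0.0] turn [0.0, 0.0, 11.0] rows 3.6 1.3
(0.383, 0.299, 0.037, 1.6) travel [0.0, 0.0, 0.113] turn [0.0, 0.0, 0.0] rows 2.3 0.0
```

View pics/w1.png

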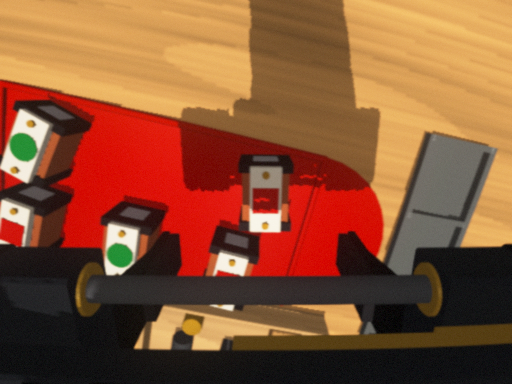

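The wrist view is turned 180° from the top view. The target coil's red tag is at (265,200), upright between the fingers, and its neighbours are clear. I'll check the tag ray.

Run:
```python
from h import *
a=np.load('pics/w1.npy').astype(int); c=cam('wrist')
print(ray(c,[[265,172],[265,200],[265,226]],.058).round(4))
```

```text
[[0.4019 0.1207 0.058 ]
 [0.4252 0.126  0.058 ]
 [0.448  0.1311 0.058 ]]
```

Call:
step_arm --commands '[{"travel": [0, 0.002, 0.035], "turn": [0, 0, 0]}, {"travel": [-0.001, 0.003, 0.07], "turn": [0, 0, 0]}, {"travel": [-0.001, 0.003, 0.095], "turn": [0, 0, 0]}, {"travel": [-0.001, 0.003, 0.106], "turn": [0, 0, 0]}, {"travel": [-0.001, 0.003, 0.106], "turn": [0, 0, 0]}]'

```text
time: 2.15
position: [0.4248, 0.1257, 0.034]
tool_rot: [0.346, -3.12, 0.002]
ft_force: [-0.5, -0.1, -0.4]
grip_width: 0.998
grip_force: 0.0
```

Call:
step_arm --commands '[{"travel": [0, 0, 0]}, {"travel": [0, 0, 0]}, {"travel": [0, 0, 0]}, {"travel": [0, 0, 0]}, {"travel": [0, 0, 0]}]' --gripper 0.3 --force 30

```text
$.commands[0]: bad value
```

Call:
step_arm --commands '[{"travel": [0, 0, 0], "turn": [0, 0, 0]}, {"travel": [0, 0, 0], "turn": [0, 0, 0]}, {"travel": [0, 0, 0], "turn": [0, 0, 0]}, {"travel": [0, 0, 0], "turn": [0, 0, 0]}, {"travel": [0, 0, 0], "turn": [0, 0, 0]}]' --gripper 0.2 --force 30

```text
time: 2.65
position: [0.4263, 0.1254, 0.0357]
tool_rot: [-0.344, 3.122, 0.001]
ft_force: [-0.4, 0.4, 0.3]
grip_width: 0.629
grip_force: 0.0
```

Call:
step_arm --commands '[{"travel": [0, 0, 0], "turn": [0, 0, 0]}, {"travel": [0, 0, 0], "turn": [0, 0, 0]}, {"travel": [0, 0, 0], "turn": [0, 0, 0]}, {"travel": [0, 0, 0], "turn": [0, 0, 0]}, {"travel": [0, 0, 0], "turn": [0, 0, 0]}]'

```text
time: 3.15
position: [0.4264, 0.1248, 0.0353]
tool_rot: [-0.344, 3.122, -0.001]
ft_force: [0.8, -3.0, 2.7]
grip_width: 0.447
grip_force: 30.0
```

Call:
step_arm --commands '[{"travel": [0, 0, -0.015], "turn": [0, 0, 0]}, {"travel": [0, 0, -0.04], "turn": [0, 0, 0]}, {"travel": [0, 0, -0.07], "turn": [0, 0, 0]}, {"travel": [0, 0, -0.1], "turn": [0, 0, 0]}, {"travel": [0, 0, -0.115], "turn": [0, 0, 0]}]'

```text
time: 3.65
position: [0.4264, 0.1263, 0.152]
tool_rot: [-0.345, 3.121, 0.003]
ft_force: [0.3, 0.0, -2.8]
grip_width: 0.447
grip_force: 30.0
```

Run:
```python
from h import *
plan((.383,.299,.15,1.6),(.383,.299,.037,1.6),(.383,.299,.14,1.6),(.51,.105,.14,-4.7))
```

```text
t 3.6 pos [0.4264 0.1263 0.152 ] F [ 0.3  0.  -2.8] w 0.447 30.0
(0.383, 0.299, 0.15, 1.6) travel [0.0046, 0.178, 0.0023] turn [0.1, 0.1, 11.0] rows 3.6 1.3
(0.383, 0.299, 0.037, 1.6) travel [0.0, 0.0, 0.113] turn [0.0, 0.0, 0.0] rows 2.3 0.0
(0.383, 0.299, 0.14, 1.6) travel [0.0, 0.0, -0.103] turn [0.0, 0.0, 0.0] rows 2.1 0.0
(0.51, 0.105, 0.14, -4.7) travel [-0.1215, -0.1975, 0.0] turn [0.0, 0.0, 6.3] rows 4.6 0.7
```

Call:
step_arm --commands '[{"travel": [0, 0.03, 0], "turn": [0, 0, 2]}, {"travel": [0.002, 0.075, 0], "turn": [0, 0, 5]}, {"travel": [0.004, 0.12, 0], "turn": [0, 0, 8]}, {"travel": [0.0046, 0.16, 0], "turn": [0, 0, 11]}, {"travel": [0.0046, 0.178, 0.002], "turn": [0, 0, 11]}]'

```text
time: 4.15
position: [0.3797, 0.3027, 0.1475]
tool_rot: [0.051, -3.139, -0.003]
ft_force: [0.9, 0.1, -2.2]
grip_width: 0.447
grip_force: 30.0
```

Call:
step_arm --commands '[{"travel": [0, 0, 0], "turn": [0, 0, 0]}, {"travel": [0, 0, 0.03], "turn": [0, 0, 0]}, {"travel": [0, 0, 0.06], "turn": [0, 0, 0]}, {"travel": [0, 0, 0.075], "turn": [0, 0, 0]}, {"travel": [0, 0, 0.075], "turn": [0, 0, 0]}]'

```text
time: 4.65
position: [0.3806, 0.2954, 0.0702]
tool_rot: [0.042, -3.136, 0.007]
ft_force: [0.2, -0.2, -2.8]
grip_width: 0.447
grip_force: 30.0
```

Run:
```python
from h import *
save('wrist','w2.png')
plan((.383,.299,.036,1.6))
```

```text
t 4.7 pos [0.3818 0.2965 0.0719] F [ 0.3 -0.5 -1.8] w 0.444 30.0
(0.383, 0.299, 0.036, 1.6) travel [-0.0014, 0.0026, 0.0359] turn [-0.1, -0.2, -0.1] rows 0.7 0.0
```

View pics/w2.png

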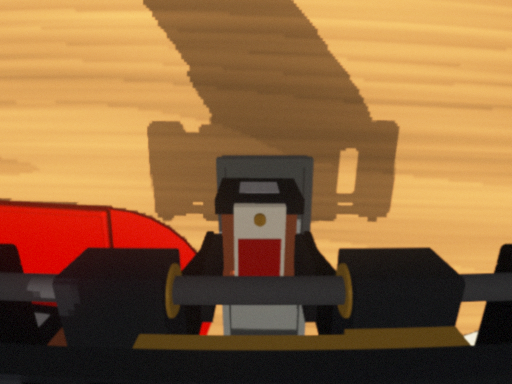

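The coil hangs upright over the near nest. The tray's near edge spans u 218–313 at v≈160, and the coil is centred at u≈259.

Run:
```python
from h import *
c=cam('wrist'); print(ray(c,[[218,157],[313,157],[313,190],[217,190]],.016).round(4))
plan((.383,.299,.036,1.6))
```

```text
[[0.3425 0.2662 0.016 ]
 [0.3406 0.3345 0.016 ]
 [0.3653 0.3363 0.016 ]
 [0.3672 0.2653 0.016 ]]
t 4.7 pos [0.3818 0.2965 0.0719] F [ 0.3 -0.5 -1.8] w 0.444 30.0
(0.383, 0.299, 0.036, 1.6) travel [-0.0014, 0.0026, 0.0359] turn [-0.1, -0.2, -0.1] rows 0.7 0.0
```

Call:
step_arm --commands '[{"travel": [-0.001, 0.003, 0.01], "turn": [0, 0, 0]}, {"travel": [-0.001, 0.003, 0.02], "turn": [0, 0, 0]}, {"travel": [-0.001, 0.003, 0.028], "turn": [0, 0, 0]}, {"travel": [-0.001, 0.003, 0.034], "turn": [0, 0, 0]}, {"travel": [-0.001, 0.003, 0.036], "turn": [0, 0, 0]}]'

```text
time: 5.2
position: [0.3831, 0.3007, 0.0363]
tool_rot: [0.044, -3.14, 0.001]
ft_force: [-0.4, -1.1, -2.3]
grip_width: 0.448
grip_force: 30.0
```

Call:
step_arm --commands '[{"travel": [0, 0, 0], "turn": [0, 0, 0]}, {"travel": [0, 0, 0], "turn": [0, 0, 0]}, {"travel": [0, 0, 0], "turn": [0, 0, 0]}, {"travel": [0, 0, 0], "turn": [0, 0, 0]}, {"travel": [0, 0, 0], "turn": [0, 0, 0]}]' --gripper 0.8

```text
time: 5.7
position: [0.3839, 0.3013, 0.0376]
tool_rot: [-0.044, 3.141, 0.001]
ft_force: [-0.0, -0.3, -0.1]
grip_width: 0.773
grip_force: 0.0
```

Call:
step_arm --commands '[{"travel": [0, 0, -0.02], "turn": [0, 0, 0]}, {"travel": [0, 0, -0.05], "turn": [0, 0, 0]}, {"travel": [0, 0, -0.08], "turn": [0, 0, 0]}, {"travel": [-0.02, -0.02, -0.11], "turn": [0, 0, 0]}, {"travel": [-0.04, -0.06, -0.12], "turn": [0, 0, 0]}]'

```text
time: 6.2
position: [0.4267, 0.2458, 0.1609]
tool_rot: [-0.054, 3.136, 0.008]
ft_force: [1.2, -0.0, 0.1]
grip_width: 0.802
grip_force: 0.0
```

Run:
```python
from h import *
coils()
plan((.51,.105,.12,-4.7),(.51,.105,.034,-4.7))
```

```text
coil 236 [510. 105.] [54. 28.] -3.9 red
coil 237 [503.   7.] [56. 25.] -0.5 GREEN
coil 232 [504. -93.] [27. 56.] -9.6 red
coil 236 [423. -82.] [26. 55.] -17.5 GREEN
t 6.2 pos [0.4318 0.2352 0.1614] F [ 3.7 -6.5  0.4] w 0.797 0.0
(0.51, 0.105, 0.12, -4.7) travel [-0.075, -0.1319, 0.0421] turn [-0.0, 0.5, 5.9] rows 3.1 0.7
(0.51, 0.105, 0.034, -4.7) travel [0.0, 0.0, 0.086] turn [0.0, 0.0, 0.0] rows 1.7 0.0
```

Call:
step_arm --commands '[{"travel": [-0.02, -0.04, 0.01], "turn": [0, 0, 2]}, {"travel": [-0.045, -0.08, 0.02], "turn": [0, 0, 4]}, {"travel": [-0.07, -0.12, 0.035], "turn": [0, 0, 6]}, {"travel": [-0.08, -0.134, 0.042], "turn": [0, 0, 6]}, {"travel": [-0.08, -0.134, 0.042], "turn": [0, 0, 6]}]'

```text
time: 6.75
position: [0.5095, 0.1067, 0.114]
tool_rot: [-0.131, -3.138, 0.003]
ft_force: [-0.6, -0.3, -0.6]
grip_width: 0.803
grip_force: 0.0
```

Run:
```python
from h import *
ctrl.get_image('wrist')
plan((.51,.106,.034,-4.3),(.51,.106,.14,-4.3),(.461,.301,.14,1.6),(.461,.301,.036,1.6),(.461,.301,.14,1.6),(.504,-.093,.14,-9.7))
```

```text
t 6.8 pos [0.5088 0.1093 0.1146] F [-0.3  0.3  0.2] w 0.799 0.0
(0.51, 0.106, 0.034, -4.3) travel [-0.0016, -0.0031, 0.0806] turn [-0.0, -0.1, -0.3] rows 1.6 0.0
(0.51, 0.106, 0.14, -4.3) travel [0.0, 0.0, -0.106] turn [0.0, 0.0, 0.0] rows 2.1 0.0
(0.461, 0.301, 0.14, 1.6) travel [0.0635, 0.1908, 0.0] turn [0.0, 0.0, -5.9] rows 4.0 0.7
(0.461, 0.301, 0.036, 1.6) travel [0.0, 0.0, 0.104] turn [0.0, 0.0, 0.0] rows 2.1 0.0
(0.461, 0.301, 0.14, 1.6) travel [0.0, 0.0, -0.104] turn [0.0, 0.0, 0.0] rows 2.1 0.0
(0.504, -0.093, 0.14, -9.7) travel [-0.032, -0.395, 0.0] turn [0.0, 0.0, 11.3] rows 7.9 1.3
```

Call:
step_arm --commands '[{"travel": [-0.001, -0.002, 0.03], "turn": [0, 0, 0]}, {"travel": [-0.001, -0.002, 0.055], "turn": [0, 0, 0]}, {"travel": [-0.001, -0.002, 0.072], "turn": [0, 0, 0]}, {"travel": [-0.001, -0.002, 0.08], "turn": [0, 0, 0]}, {"travel": [-0.001, -0.002, 0.08], "turn": [0, 0, 0]}]'

```text
time: 7.3
position: [0.5087, 0.1097, 0.0346]
tool_rot: [-0.117, -3.138, 0.0]
ft_force: [-0.6, -0.0, 0.5]
grip_width: 0.803
grip_force: 0.0
```

Call:
step_arm --commands '[{"travel": [0, 0, 0], "turn": [0, 0, 0]}, {"travel": [0, 0, 0], "turn": [0, 0, 0]}, {"travel": [0, 0, 0], "turn": [0, 0, 0]}, {"travel": [0, 0, 0], "turn": [0, 0, 0]}, {"travel": [0, 0, 0], "turn": [0, 0, 0]}]' --gripper 0.2

```text
time: 7.8
position: [0.5102, 0.1076, 0.0356]
tool_rot: [0.122, 3.139, -0.001]
ft_force: [-0.7, -2.8, 2.8]
grip_width: 0.445
grip_force: 30.0
```

Call:
step_arm --commands '[{"travel": [0, 0, 0], "turn": [0, 0, 0]}, {"travel": [0, 0, 0], "turn": [0, 0, 0]}, {"travel": [0, 0, 0], "turn": [0, 0, 0]}]'

```text
time: 8.1
position: [0.5102, 0.1076, 0.0356]
tool_rot: [0.121, 3.139, -0.001]
ft_force: [-0.7, -4.3, 5.4]
grip_width: 0.451
grip_force: 30.0
```

Call:
step_arm --commands '[{"travel": [0, 0, -0.015], "turn": [0, 0, 0]}, {"travel": [0, 0, -0.04], "turn": [0, 0, 0]}, {"travel": [0, 0, -0.07], "turn": [0, 0, 0]}, {"travel": [0, 0, -0.1], "turn": [0, 0, 0]}, {"travel": [0, 0, -0.106], "turn": [0, 0, 0]}]'

```text
time: 8.6
position: [0.5116, 0.11, 0.144]
tool_rot: [0.119, 3.134, 0.005]
ft_force: [0.8, 0.8, -2.3]
grip_width: 0.446
grip_force: 30.0
```

Call:
step_arm --commands '[{"travel": [0.01, 0.035, 0], "turn": [0, 0, -2]}, {"travel": [0.03, 0.08, 0], "turn": [0, 0, -4]}, {"travel": [0.045, 0.13, 0], "turn": [0, 0, -6]}, {"travel": [0.058, 0.17, 0], "turn": [0, 0, -6]}, {"travel": [0.0635, 0.191, 0], "turn": [0, 0, -6]}]'

```text
time: 9.1
position: [0.4573, 0.3091, 0.1392]
tool_rot: [0.054, -3.138, -0.003]
ft_force: [-0.0, 0.1, -2.0]
grip_width: 0.445
grip_force: 30.0
```

Call:
step_arm --commands '[{"travel": [0, 0, 0], "turn": [0, 0, 0]}, {"travel": [0, 0, 0.02], "turn": [0, 0, 0]}, {"travel": [0, 0, 0.05], "turn": [0, 0, 0]}, {"travel": [0, 0, 0.07], "turn": [0, 0, 0]}, {"travel": [0, 0, 0.07], "turn": [0, 0, 0]}]'

```text
time: 9.6
position: [0.4583, 0.3007, 0.0667]
tool_rot: [0.042, -3.134, 0.008]
ft_force: [-0.5, -0.9, -2.1]
grip_width: 0.448
grip_force: 30.0
```

Run:
```python
from h import *
save('wrist','w3.png')
plan((.4615,.3005,.036,1.6),(.4615,.3005,.15,1.6),(.48,.15,.15,-4),(.504,-.093,.12,-9.6))
```

```text
t 9.7 pos [0.4597 0.3017 0.0689] F [ 0.6  0.5 -3.1] w 0.448 30.0
(0.4615, 0.3005, 0.036, 1.6) travel [-0.0019, -0.0012, 0.0329] turn [-0.2, -0.2, -0.1] rows 0.7 0.0
(0.4615, 0.3005, 0.15, 1.6) travel [0.0, 0.0, -0.114] turn [0.0, 0.0, 0.0] rows 2.3 0.0
(0.48, 0.15, 0.15, -4) travel [-0.0143, -0.151, 0.0] turn [0.0, 0.0, 5.6] rows 3.0 0.7
(0.504, -0.093, 0.12, -9.6) travel [-0.0409, -0.2407, 0.03] turn [0.0, 0.0, 5.6] rows 4.9 0.7
```

Call:
step_arm --commands '[{"travel": [-0.001, -0.001, 0.01], "turn": [0, 0, 0]}, {"travel": [-0.0015, -0.001, 0.02], "turn": [0, 0, 0]}, {"travel": [-0.0015, -0.001, 0.027], "turn": [0, 0, 0]}, {"travel": [-0.0015, -0.001, 0.031], "turn": [0, 0, 0]}, {"travel": [-0.0015, -0.001, 0.033], "turn": [0, 0, 0]}]'

```text
time: 10.15
position: [0.4625, 0.3026, 0.0377]
tool_rot: [0.044, -3.141, 0.0]
ft_force: [0.2, 0.7, -2.8]
grip_width: 0.442
grip_force: 30.0
```

Call:
step_arm --commands '[{"travel": [0, 0, 0], "turn": [0, 0, 0]}, {"travel": [0, 0, 0], "turn": [0, 0, 0]}, {"travel": [0, 0, 0], "turn": [0, 0, 0]}, {"travel": [0, 0, 0], "turn": [0, 0, 0]}, {"travel": [0, 0, 0], "turn": [0, 0, 0]}]' --gripper 0.8

```text
time: 10.65
position: [0.4629, 0.3029, 0.0386]
tool_rot: [-0.044, 3.141, 0.001]
ft_force: [0.2, -0.8, -0.4]
grip_width: 0.772
grip_force: 0.0
```

Call:
step_arm --commands '[{"travel": [0, 0, -0.02], "turn": [0, 0, 0]}, {"travel": [0, 0, -0.05], "turn": [0, 0, 0]}, {"travel": [0, 0, -0.08], "turn": [0, 0, 0]}, {"travel": [0, 0, -0.11], "turn": [0, 0, 0]}, {"travel": [0, 0, -0.114], "turn": [0, 0, 0]}]'

```text
time: 11.15
position: [0.4649, 0.3043, 0.1566]
tool_rot: [-0.043, 3.135, 0.007]
ft_force: [1.2, -0.4, -0.2]
grip_width: 0.804
grip_force: 0.0
```

Call:
step_arm --commands '[{"travel": [-0.004, -0.03, 0], "turn": [0, 0, 2]}, {"travel": [-0.008, -0.07, 0], "turn": [0, 0, 3]}, {"travel": [-0.012, -0.11, 0], "turn": [0, 0, 5]}, {"travel": [-0.014, -0.15, 0], "turn": [0, 0, 5.6]}]'

```text
time: 11.55
position: [0.4804, 0.1505, 0.1511]
tool_rot: [-0.113, -3.138, 0.001]
ft_force: [1.0, 0.1, -0.3]
grip_width: 0.802
grip_force: 0.0
```

Run:
```python
from h import *
coils()
plan((.504,-.093,.12,-9.6))
```

```text
coil 235 [503.   7.] [56. 25.] -0.4 GREEN
coil 231 [504. -93.] [27. 56.] -9.4 red
coil 236 [423. -82.] [26. 55.] -17.5 GREEN
t 11.6 pos [0.4812 0.1419 0.1511] F [ 0.1 -5.8 -0.6] w 0.799 0.0
(0.504, -0.093, 0.12, -9.6) travel [-0.0417, -0.2321, 0.0323] turn [-0.3, -0.1, 5.0] rows 4.8 0.6
```

Call:
step_arm --commands '[{"travel": [-0.007, -0.04, 0.005], "turn": [0, 0, 1]}, {"travel": [-0.014, -0.085, 0.01], "turn": [0, 0, 2]}, {"travel": [-0.022, -0.13, 0.02], "turn": [0, 0, 3]}, {"travel": [-0.03, -0.175, 0.025], "turn": [0, 0, 4]}, {"travel": [-0.038, -0.215, 0.03], "turn": [0, 0, 5.3]}]'

```text
time: 12.1
position: [0.5025, -0.0669, 0.121]
tool_rot: [-0.259, -3.13, 0.0]
ft_force: [0.6, 0.1, 0.5]
grip_width: 0.798
grip_force: 0.0
```

Call:
step_arm --commands '[{"travel": [-0.003, -0.022, 0], "turn": [0, 0, 0]}, {"travel": [-0.003, -0.022, 0], "turn": [0, 0, 0]}, {"travel": [-0.003, -0.022, 0], "turn": [0, 0, 0]}]'

```text
time: 12.4
position: [0.5023, -0.0863, 0.1213]
tool_rot: [-0.257, -3.13, -0.001]
ft_force: [-0.6, 0.0, -0.2]
grip_width: 0.801
grip_force: 0.0
```

Run:
```python
from h import *
ctrl.get_image('wrist')
plan((.504,-.093,.034,-9.6),(.504,-.093,.15,-9.6),(.51,.1,.15,-4),(.5395,.3025,.15,1.6),(.5395,.3025,.07,1.6))
```

```text
t 12.4 pos [ 0.5026 -0.0852  0.1215] F [-0.7  0.1 -0.4] w 0.801 0.0
(0.504, -0.093, 0.034, -9.6) travel [-0.0027, -0.0075, 0.0875] turn [0.0, -0.1, 0.3] rows 1.8 0.0
(0.504, -0.093, 0.15, -9.6) travel [0.0, 0.0, -0.116] turn [0.0, 0.0, 0.0] rows 2.3 0.0
(0.51, 0.1, 0.15, -4) travel [0.0263, 0.1913, 0.0] turn [0.0, 0.0, -5.6] rows 3.9 0.7
(0.5395, 0.3025, 0.15, 1.6) travel [-0.0153, 0.2041, 0.0] turn [0.0, 0.0, -5.6] rows 4.1 0.7
(0.5395, 0.3025, 0.07, 1.6) travel [0.0, 0.0, 0.08] turn [0.0, 0.0, 0.0] rows 1.6 0.0
```

Call:
step_arm --commands '[{"travel": [-0.002, -0.007, 0.03], "turn": [0, 0, 0]}, {"travel": [-0.002, -0.007, 0.06], "turn": [0, 0, 0]}, {"travel": [-0.002, -0.007, 0.08], "turn": [0, 0, 0]}, {"travel": [-0.002, -0.007, 0.087], "turn": [0, 0, 0]}, {"travel": [-0.002, -0.007, 0.087], "turn": [0, 0, 0]}]'

```text
time: 12.95
position: [0.5033, -0.092, 0.0343]
tool_rot: [-0.251, -3.129, -0.0]
ft_force: [0.0, -0.6, 0.4]
grip_width: 0.797
grip_force: 0.0
```

Call:
step_arm --commands '[{"travel": [0, 0, 0], "turn": [0, 0, 0]}, {"travel": [0, 0, 0], "turn": [0, 0, 0]}, {"travel": [0, 0, 0], "turn": [0, 0, 0]}, {"travel": [0, 0, 0], "turn": [0, 0, 0]}, {"travel": [0, 0, 0], "turn": [0, 0, 0]}]' --gripper 0.2

```text
time: 13.45
position: [0.5043, -0.0936, 0.0356]
tool_rot: [0.255, 3.13, -0.0]
ft_force: [-0.2, -1.0, 1.1]
grip_width: 0.447
grip_force: 30.0
```

Call:
step_arm --commands '[{"travel": [0, 0, 0], "turn": [0, 0, 0]}, {"travel": [0, 0, 0], "turn": [0, 0, 0]}, {"travel": [0, 0, 0], "turn": [0, 0, 0]}]'

```text
time: 13.75
position: [0.5043, -0.0936, 0.0355]
tool_rot: [0.255, 3.131, 0.0]
ft_force: [-1.2, -1.3, 3.9]
grip_width: 0.442
grip_force: 30.0
```

Call:
step_arm --commands '[{"travel": [0, 0, -0.015], "turn": [0, 0, 0]}, {"travel": [0, 0, -0.04], "turn": [0, 0, 0]}, {"travel": [0, 0, -0.07], "turn": [0, 0, 0]}, {"travel": [0, 0, -0.1], "turn": [0, 0, 0]}, {"travel": [0, 0, -0.116], "turn": [0, 0, 0]}]'

```text
time: 14.25
position: [0.5045, -0.0933, 0.1528]
tool_rot: [0.255, 3.129, 0.001]
ft_force: [-0.7, -0.8, -2.3]
grip_width: 0.449
grip_force: 30.0
```

Call:
step_arm --commands '[{"travel": [0.005, 0.035, 0], "turn": [0, 0, -1]}, {"travel": [0.01, 0.075, 0], "turn": [0, 0, -2]}, {"travel": [0.016, 0.115, 0], "turn": [0, 0, -3]}, {"travel": [0.022, 0.155, 0], "turn": [0, 0, -4]}, {"travel": [0.026, 0.191, 0], "turn": [0, 0, -5.6]}]'

```text
time: 14.75
position: [0.5079, 0.1016, 0.1501]
tool_rot: [-0.098, -3.138, -0.0]
ft_force: [1.2, 0.6, -2.3]
grip_width: 0.442
grip_force: 30.0
```

Call:
step_arm --commands '[{"travel": [-0.003, 0.04, 0], "turn": [0, 0, -1]}, {"travel": [-0.006, 0.08, 0], "turn": [0, 0, -2]}, {"travel": [-0.01, 0.125, 0], "turn": [0, 0, -4]}, {"travel": [-0.014, 0.17, 0], "turn": [0, 0, -5.6]}, {"travel": [-0.015, 0.204, 0], "turn": [0, 0, -5.6]}]'

```text
time: 15.25
position: [0.5362, 0.3053, 0.1496]
tool_rot: [0.057, -3.139, -0.0]
ft_force: [-0.4, 0.8, -2.7]
grip_width: 0.444
grip_force: 30.0
```

Call:
step_arm --commands '[{"travel": [0, 0, 0], "turn": [0, 0, 0]}, {"travel": [0, 0, 0.02], "turn": [0, 0, 0]}, {"travel": [0, 0, 0.05], "turn": [0, 0, 0]}, {"travel": [0, 0, 0.075], "turn": [0, 0, 0]}, {"travel": [0, 0, 0.075], "turn": [0, 0, 0]}]'

```text
time: 15.75
position: [0.5335, 0.2994, 0.071]
tool_rot: [0.051, -3.132, 0.009]
ft_force: [-1.0, -0.3, -2.2]
grip_width: 0.444
grip_force: 30.0
```

Run:
```python
from h import *
save('wrist','w4.png')
plan((.5395,.3025,.036,1.6),(.5395,.3025,.15,1.6),(.535,.18,.14,0),(.503,.007,.12,-.5))
```

```text
t 15.8 pos [0.5352 0.3004 0.0735] F [ 0.2 -0.3 -2.2] w 0.444 30.0
(0.5395, 0.3025, 0.036, 1.6) travel [-0.0045, 0.0021, 0.0375] turn [-0.2, -0.3, 0.3] rows 0.8 0.1
(0.5395, 0.3025, 0.15, 1.6) travel [0.0, 0.0, -0.114] turn [0.0, 0.0, 0.0] rows 2.3 0.0
(0.535, 0.18, 0.14, 0) travel [0.0079, -0.1223, 0.01] turn [0.0, 0.0, 1.6] rows 2.5 0.2
(0.503, 0.007, 0.12, -0.5) travel [0.032, -0.173, 0.02] turn [0.0, 0.0, 0.5] rows 3.5 0.1
```

Call:
step_arm --commands '[{"travel": [-0.003, 0.001, 0.01], "turn": [0, 0, 0]}, {"travel": [-0.003, 0.001, 0.02], "turn": [0, 0, 0]}, {"travel": [-0.003, 0.001, 0.029], "turn": [0, 0, 0]}, {"travel": [-0.003, 0.001, 0.034], "turn": [0, 0, 0]}, {"travel": [-0.003, 0.001, 0.037], "turn": [0, 0, 0]}]'

```text
time: 16.3
position: [0.54, 0.3029, 0.0385]
tool_rot: [0.052, -3.14, 0.001]
ft_force: [-0.6, -1.5, -2.3]
grip_width: 0.447
grip_force: 30.0
```

Call:
step_arm --commands '[{"travel": [0, 0, 0], "turn": [0, 0, 0]}, {"travel": [0, 0, 0], "turn": [0, 0, 0]}, {"travel": [0, 0, 0], "turn": [0, 0, 0]}, {"travel": [0, 0, 0], "turn": [0, 0, 0]}, {"travel": [0, 0, 0], "turn": [0, 0, 0]}]' --gripper 0.8

```text
time: 16.8
position: [0.5406, 0.3032, 0.0397]
tool_rot: [-0.052, 3.14, 0.001]
ft_force: [0.1, -0.3, -0.1]
grip_width: 0.771
grip_force: 0.0
```

Call:
step_arm --commands '[{"travel": [0, 0, -0.02], "turn": [0, 0, 0]}, {"travel": [0, 0, -0.05], "turn": [0, 0, 0]}, {"travel": [0, 0, -0.08], "turn": [0, 0, 0]}, {"travel": [0, 0, -0.11], "turn": [0, 0, 0]}, {"travel": [0, 0, -0.114], "turn": [0, 0, 0]}]'

```text
time: 17.3
position: [0.5428, 0.3043, 0.1581]
tool_rot: [-0.052, 3.134, 0.007]
ft_force: [0.6, 0.7, 0.2]
grip_width: 0.801
grip_force: 0.0
```

Call:
step_arm --commands '[{"travel": [0.01, -0.05, 0], "turn": [0, 0, 1]}, {"travel": [0.02, -0.1, 0], "turn": [0, 0, 2]}, {"travel": [0.03, -0.15, 0.01], "turn": [0, 0, 2]}, {"travel": [0.035, -0.19, 0.015], "turn": [0, 0, 2]}, {"travel": [0.038, -0.23, 0.02], "turn": [0, 0, 2]}]'

```text
time: 17.8
position: [0.5087, 0.0695, 0.1323]
tool_rot: [-0.004, -3.141, -0.0]
ft_force: [0.7, -0.1, -0.5]
grip_width: 0.802
grip_force: 0.0
```

Run:
```python
from h import *
coils('top2.png')
plan((.503,.007,.12,-.5))
a=np.load('pics/top2.npy'); h=cv2.cvtColor(a,cv2.COLOR_RGB2HSV); c=cam('top')
# kit tray: brown darker than table
w=np.zeros(a.shape[:2],np.uint8); w[175:295,360:420]=((h[...,2]<175)&(h[...,1]>100))[175:295,360:420]
w=cv2.morphologyEx(cv2.morphologyEx(w,cv2.MORPH_OPEN,np.ones((3,3))),cv2.MORPH_CLOSE,np.ones((9,9)))
P=ray(c,np.argwhere(w)[:,::-1].astype(float),.016)[:,:2]; r=cv2.minAreaRect((P*1000).astype(np.float32)); print(r,w.sum())
v=np.concatenate([a[170:295,355:425],np.repeat(w[170:295,355:425,None]*255,3,2),a[190:285,130:200][:,:].repeat(1,0) if 0 else a[170:295,130:200]],1)
cv2.imwrite('pics/kit.png',cv2.resize(v[:,:,::-1],None,fx=3.8,fy=3.8))
```

```text
coil 400 [496. 299.] [122.  26.] 3.8 red
coil 235 [423. -82.] [26. 55.] -17.9 GREEN
coil 148 [381. 300.] [53. 26.] -0.9 red
t 17.9 pos [0.5083 0.0611 0.1317] F [-1.9 -6.1 -0.5] w 0.801 0.0
(0.503, 0.007, 0.12, -0.5) travel [0.0047, -0.0541, 0.012] turn [-0.3, -0.1, -0.1] rows 1.1 0.0
((469.764404296875, -313.6921691894531), (261.7687072753906, 73.11993408203125), 1.2082887887954712) 868
```

View pics/kit.png

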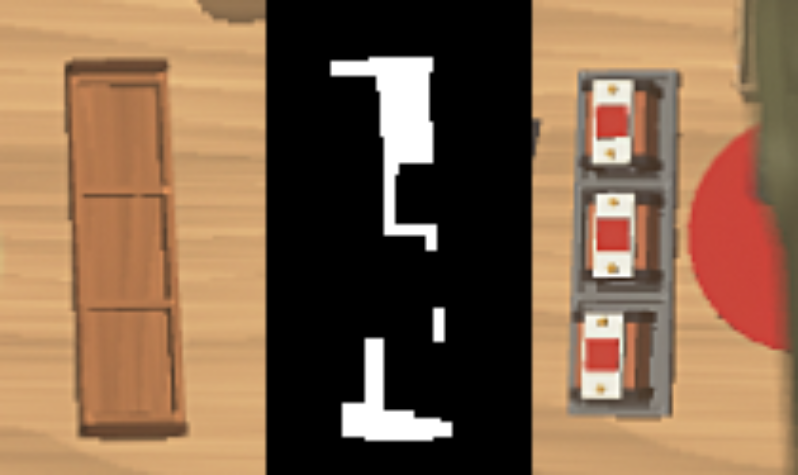

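All three reds sit down in the repair nests. The kit tray's dividers are at crop (121.5,195) and (126,308), and its ends run at y≈72 and 425.

Run:
```python
from h import *
c=cam('top')
p=np.array([[121.5,195],[126,308],[72,195],[171,195],[76,308],[176,308],[118,75],[132,425]])/3.8+[355,170]
P=ray(c,p,.016)[:,:2]; print(P.round(4)); d=P[0]-P[1]; print(np.hypot(*d),np.degrees(np.arctan2(d[1],d[0])))
u=d/np.hypot(*d); m=(P[0]+P[1])/2; print('mid',m,'near',m-.078*u,'far',m+.078*u)
plan((.503,.007,.12,-.5),(.503,.007,.034,-.5))
```

```text
[[ 0.5039 -0.3131]
 [ 0.4263 -0.315 ]
 [ 0.5033 -0.2786]
 [ 0.5045 -0.3476]
 [ 0.4257 -0.2806]
 [ 0.4268 -0.3496]
 [ 0.5879 -0.3121]
 [ 0.3472 -0.3182]]
0.07765601276492214 1.4488485698203921
mid [ 0.46510236 -0.31405092] near [ 0.3871273  -0.31602311] far [ 0.54307743 -0.31207873]
t 17.9 pos [0.5083 0.0611 0.1317] F [-1.9 -6.1 -0.5] w 0.801 0.0
(0.503, 0.007, 0.12, -0.5) travel [0.0047, -0.0541, 0.012] turn [-0.3, -0.1, -0.1] rows 1.1 0.0
(0.503, 0.007, 0.034, -0.5) travel [0.0, 0.0, 0.086] turn [0.0, 0.0, 0.0] rows 1.7 0.0
```

Call:
step_arm --commands '[{"travel": [0.003, -0.03, 0.006], "turn": [0, 0, 0]}, {"travel": [0.005, -0.06, 0.012], "turn": [0, 0, 0]}, {"travel": [0.005, -0.06, 0.012], "turn": [0, 0, 0]}, {"travel": [0.005, -0.06, 0.012], "turn": [0, 0, 0]}]'

```text
time: 18.25
position: [0.5045, 0.0117, 0.1207]
tool_rot: [-0.006, -3.141, -0.001]
ft_force: [0.5, 0.6, 0.3]
grip_width: 0.803
grip_force: 0.0
```

Run:
```python
from h import *
a=save('wrist','w5.png'); c=cam('wrist'); h=cv2.cvtColor(a,cv2.COLOR_RGB2HSV)
g=((h[...,0]>45)&(h[...,0]<80)&(h[...,1]>90)).astype(np.uint8); n,l,s,ce=cv2.connectedComponentsWithStats(g)
for i in range(1,n):
  if s[i,4]>80: print(ce[i],s[i,4],ray(c,ce[i],.058).round(4))
plan((.503,.007,.034,-.5),(.503,.007,.15,-.5),(.485,-.16,.15,0.5),(.466,-.314,.15,1.5),(.466,-.314,.07,1.5))
```

```text
[126.25387366  97.681764  ] 839 [[ 0.4229 -0.0812  0.058 ]]
[252.3593985 204.5112782] 665 [[0.5031 0.0081 0.058 ]]
t 18.3 pos [0.5047 0.0127 0.1209] F [-0.6  0.4 -0.2] w 0.8 0.0
(0.503, 0.007, 0.034, -0.5) travel [0.0017, -0.0058, 0.0869] turn [0.0, -0.0, 0.4] rows 1.7 0.0
(0.503, 0.007, 0.15, -0.5) travel [0.0, 0.0, -0.116] turn [0.0, 0.0, 0.0] rows 2.3 0.0
(0.485, -0.16, 0.15, 0.5) travel [0.0165, -0.1672, 0.0] turn [0.0, 0.0, -1.0] rows 3.4 0.1
(0.466, -0.314, 0.15, 1.5) travel [0.0203, -0.1538, 0.0] turn [0.0, 0.0, -1.0] rows 3.1 0.1
(0.466, -0.314, 0.07, 1.5) travel [0.0, 0.0, 0.08] turn [0.0, 0.0, 0.0] rows 1.6 0.0
```

Call:
step_arm --commands '[{"travel": [0.002, -0.005, 0.03], "turn": [0, 0, 0]}, {"travel": [0.002, -0.005, 0.06], "turn": [0, 0, 0]}, {"travel": [0.002, -0.005, 0.08], "turn": [0, 0, 0]}, {"travel": [0.002, -0.005, 0.087], "turn": [0, 0, 0]}, {"travel": [0.002, -0.005, 0.087], "turn": [0, 0, 0]}]'

```text
time: 18.8
position: [0.5023, 0.0079, 0.0334]
tool_rot: [-0.0, -3.14, 0.0]
ft_force: [-0.0, -0.1, 0.0]
grip_width: 0.803
grip_force: 0.0
```

Call:
step_arm --commands '[{"travel": [0, 0, 0], "turn": [0, 0, 0]}, {"travel": [0, 0, 0], "turn": [0, 0, 0]}, {"travel": [0, 0, 0], "turn": [0, 0, 0]}, {"travel": [0, 0, 0], "turn": [0, 0, 0]}, {"travel": [0, 0, 0], "turn": [0, 0, 0]}]' --gripper 0.2

```text
time: 19.3
position: [0.5032, 0.0069, 0.0346]
tool_rot: [0.003, 3.141, 0.0]
ft_force: [-1.5, -0.6, 1.1]
grip_width: 0.445
grip_force: 30.0
```

Call:
step_arm --commands '[{"travel": [0, 0, 0], "turn": [0, 0, 0]}, {"travel": [0, 0, 0], "turn": [0, 0, 0]}, {"travel": [0, 0, 0], "turn": [0, 0, 0]}]'

```text
time: 19.6
position: [0.5032, 0.0069, 0.0346]
tool_rot: [0.003, 3.141, 0.0]
ft_force: [-0.4, -0.9, 3.6]
grip_width: 0.451
grip_force: 30.0
```

Call:
step_arm --commands '[{"travel": [0, 0, -0.015], "turn": [0, 0, 0]}, {"travel": [0, 0, -0.04], "turn": [0, 0, 0]}, {"travel": [0, 0, -0.07], "turn": [0, 0, 0]}, {"travel": [0, 0, -0.1], "turn": [0, 0, 0]}, {"travel": [0, 0, -0.116], "turn": [0, 0, 0]}]'

```text
time: 20.1
position: [0.5035, 0.007, 0.152]
tool_rot: [0.003, 3.139, 0.001]
ft_force: [0.3, 0.3, -2.2]
grip_width: 0.451
grip_force: 30.0
```

Call:
step_arm --commands '[{"travel": [0.003, -0.035, 0], "turn": [0, 0, 0]}, {"travel": [0.007, -0.075, 0], "turn": [0, 0, 0]}, {"travel": [0.012, -0.12, 0], "turn": [0, 0, -1]}, {"travel": [0.0165, -0.167, 0], "turn": [0, 0, -1]}]'

```text
time: 20.5
position: [0.4852, -0.1608, 0.1495]
tool_rot: [0.028, -3.141, -0.001]
ft_force: [1.5, 0.1, -1.9]
grip_width: 0.45
grip_force: 30.0
```

Call:
step_arm --commands '[{"travel": [0.006, -0.045, 0], "turn": [0, 0, 0]}, {"travel": [0.012, -0.09, 0], "turn": [0, 0, 0]}, {"travel": [0.017, -0.13, 0], "turn": [0, 0, -1]}, {"travel": [0.02, -0.154, 0], "turn": [0, 0, -1]}, {"travel": [0.02, -0.154, 0], "turn": [0, 0, -1]}]'

```text
time: 21.0
position: [0.466, -0.3189, 0.1496]
tool_rot: [0.041, -3.139, 0.004]
ft_force: [0.6, -0.3, -1.9]
grip_width: 0.45
grip_force: 30.0
```

Call:
step_arm --commands '[{"travel": [0, 0, 0.03], "turn": [0, 0, 0]}, {"travel": [0, 0, 0.06], "turn": [0, 0, 0]}, {"travel": [0, 0, 0.075], "turn": [0, 0, 0]}, {"travel": [0, 0, 0.075], "turn": [0, 0, 0]}, {"travel": [0, 0, 0.075], "turn": [0, 0, 0]}]'

```text
time: 21.5
position: [0.4689, -0.3141, 0.0756]
tool_rot: [-0.053, 3.141, -0.0]
ft_force: [1.2, 0.9, -1.4]
grip_width: 0.451
grip_force: 30.0
```

Run:
```python
from h import *
save('wrist','w6.png')
plan((.466,-.314,.036,1.5),(.466,-.314,.15,1.5),(.423,-.082,.12,-17.7))
```

```text
t 21.6 pos [ 0.4694 -0.3146  0.0763] F [ 1.   0.1 -0.7] w 0.445 30.0
(0.466, -0.314, 0.036, 1.5) travel [0.0034, 0.0007, 0.0403] turn [-0.0, 0.1, 0.4] rows 0.8 0.1
(0.466, -0.314, 0.15, 1.5) travel [0.0, 0.0, -0.114] turn [0.0, 0.0, 0.0] rows 2.3 0.0
(0.423, -0.082, 0.12, -17.7) travel [0.0369, 0.233, 0.03] turn [0.0, 0.0, 19.2] rows 4.8 2.2
```

View pics/w6.png

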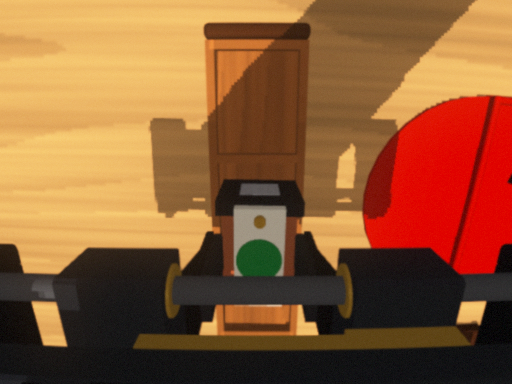

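The coil hangs upright over the middle kit nest. Tray edges at u≈208 and 304 and the divider at v≈157 show it well centred. I'll lower it.

Call:
step_arm --commands '[{"travel": [0.002, 0, 0.012], "turn": [0, 0, 0]}, {"travel": [0.003, 0, 0.024], "turn": [0, 0, 0]}, {"travel": [0.003, 0, 0.033], "turn": [0, 0, 0]}, {"travel": [0.003, 0, 0.038], "turn": [0, 0, 0]}, {"travel": [0.003, 0, 0.04], "turn": [0, 0, 0]}]'

```text
time: 22.05
position: [0.4646, -0.3141, 0.0345]
tool_rot: [0.052, -3.139, -0.002]
ft_force: [-4.3, 3.4, 9.6]
grip_width: 0.45
grip_force: 30.0
```

Call:
step_arm --commands '[{"travel": [0, 0, 0], "turn": [0, 0, 0]}, {"travel": [0, 0, 0], "turn": [0, 0, 0]}, {"travel": [0, 0, 0], "turn": [0, 0, 0]}, {"travel": [0, 0, 0], "turn": [0, 0, 0]}, {"travel": [0, 0, 0], "turn": [0, 0, 0]}]' --gripper 0.8

```text
time: 22.55
position: [0.4657, -0.3145, 0.0353]
tool_rot: [-0.052, 3.141, -0.0]
ft_force: [-0.3, 0.5, 0.4]
grip_width: 0.772
grip_force: 0.0
```

Call:
step_arm --commands '[{"travel": [0, 0, -0.02], "turn": [0, 0, 0]}, {"travel": [0, 0, -0.05], "turn": [0, 0, 0]}, {"travel": [0, 0, -0.08], "turn": [0, 0, 0]}, {"travel": [0, 0, -0.11], "turn": [0, 0, 0]}, {"travel": [0, 0, -0.114], "turn": [0, 0, 0]}]'

```text
time: 23.05
position: [0.4676, -0.316, 0.1532]
tool_rot: [-0.052, 3.135, -0.004]
ft_force: [0.3, -0.8, -0.6]
grip_width: 0.799
grip_force: 0.0
```

Call:
step_arm --commands '[{"travel": [0.006, 0.04, 0], "turn": [0, 0, 4]}, {"travel": [0.012, 0.085, 0], "turn": [0, 0, 8]}, {"travel": [0.02, 0.13, 0.01], "turn": [0, 0, 12]}, {"travel": [0.028, 0.175, 0.02], "turn": [0, 0, 16]}, {"travel": [0.036, 0.215, 0.03], "turn": [0, 0, 19]}]'

```text
time: 23.55
position: [0.4214, -0.0983, 0.1184]
tool_rot: [0.469, 3.106, 0.001]
ft_force: [0.1, 1.0, 0.2]
grip_width: 0.8
grip_force: 0.0
```

Call:
step_arm --commands '[{"travel": [0, 0.017, 0], "turn": [0, 0, 0]}, {"travel": [0, 0.017, 0], "turn": [0, 0, 0]}, {"travel": [0, 0.017, 0], "turn": [0, 0, 0]}]'

```text
time: 23.85
position: [0.4273, -0.0852, 0.119]
tool_rot: [-0.467, -3.107, 0.001]
ft_force: [0.3, -0.1, 0.8]
grip_width: 0.802
grip_force: 0.0
```

Run:
```python
from h import *
a=save('wrist','w7.png'); c=cam('wrist'); h=cv2.cvtColor(a,cv2.COLOR_RGB2HSV)
g=((h[...,0]>45)&(h[...,0]<80)&(h[...,1]>90)).astype(np.uint8); n,l,s,ce=cv2.connectedComponentsWithStats(g)
for i in range(1,n):
  if s[i,4]>80: print(ce[i],s[i,4],ray(c,ce[i],.058).round(4))
plan((.423,-.082,.034,-17.7),(.423,-.082,.15,-17.7),(.388,-.316,.15,1.5),(.388,-.316,.075,1.5))
```

```text
[260.18958032 200.40231548] 691 [[ 0.4225 -0.0831  0.058 ]]
t 23.9 pos [ 0.4274 -0.0858  0.1191] F [ 0.4  0.4 -0.3] w 0.801 0.0
(0.423, -0.082, 0.034, -17.7) travel [0.0053, 0.0024, 0.0851] turn [-0.0, 0.0, 0.5] rows 1.7 0.1
(0.423, -0.082, 0.15, -17.7) travel [0.0, 0.0, -0.116] turn [0.0, 0.0, 0.0] rows 2.3 0.0
(0.388, -0.316, 0.15, 1.5) travel [-0.0378, -0.2336, 0.0] turn [0.0, 0.0, -19.2] rows 4.7 2.2
(0.388, -0.316, 0.075, 1.5) travel [0.0, 0.0, 0.075] turn [0.0, 0.0, 0.0] rows 1.5 0.0
```

Call:
step_arm --commands '[{"travel": [0.005, 0.002, 0.03], "turn": [0, 0, 0]}, {"travel": [0.005, 0.002, 0.06], "turn": [0, 0, 0]}, {"travel": [0.005, 0.002, 0.078], "turn": [0, 0, 0]}, {"travel": [0.005, 0.002, 0.085], "turn": [0, 0, 0]}, {"travel": [0.005, 0.002, 0.085], "turn": [0, 0, 0]}]'

```text
time: 24.4
position: [0.4226, -0.0824, 0.0336]
tool_rot: [-0.47, -3.105, 0.002]
ft_force: [-0.3, 0.2, 0.5]
grip_width: 0.798
grip_force: 0.0
```

Call:
step_arm --commands '[{"travel": [0, 0, 0], "turn": [0, 0, 0]}, {"travel": [0, 0, 0], "turn": [0, 0, 0]}, {"travel": [0, 0, 0], "turn": [0, 0, 0]}, {"travel": [0, 0, 0], "turn": [0, 0, 0]}, {"travel": [0, 0, 0], "turn": [0, 0, 0]}]' --gripper 0.2

```text
time: 24.9
position: [0.4235, -0.0814, 0.0346]
tool_rot: [0.467, 3.106, -0.0]
ft_force: [0.3, -0.2, 0.9]
grip_width: 0.452
grip_force: 30.0
```

Call:
step_arm --commands '[{"travel": [0, 0, 0], "turn": [0, 0, 0]}, {"travel": [0, 0, 0], "turn": [0, 0, 0]}, {"travel": [0, 0, 0], "turn": [0, 0, 0]}]'

```text
time: 25.2
position: [0.4235, -0.0814, 0.0345]
tool_rot: [0.467, 3.106, -0.0]
ft_force: [-1.0, -1.7, 4.2]
grip_width: 0.446
grip_force: 30.0
```

Call:
step_arm --commands '[{"travel": [0, 0, -0.015], "turn": [0, 0, 0]}, {"travel": [0, 0, -0.04], "turn": [0, 0, 0]}, {"travel": [0, 0, -0.07], "turn": [0, 0, 0]}, {"travel": [0, 0, -0.1], "turn": [0, 0, 0]}, {"travel": [0, 0, -0.116], "turn": [0, 0, 0]}]'

```text
time: 25.7
position: [0.4237, -0.0808, 0.1518]
tool_rot: [0.467, 3.105, 0.002]
ft_force: [0.2, -0.7, -3.0]
grip_width: 0.454
grip_force: 29.9
```

Call:
step_arm --commands '[{"travel": [-0.005, -0.035, 0], "turn": [0, 0, -3]}, {"travel": [-0.011, -0.075, 0], "turn": [0, 0, -7]}, {"travel": [-0.018, -0.12, 0], "turn": [0, 0, -11]}, {"travel": [-0.025, -0.165, 0], "turn": [0, 0, -15]}, {"travel": [-0.032, -0.205, 0], "turn": [0, 0, -19.2]}]'

```text
time: 26.2
position: [0.3923, -0.2879, 0.1496]
tool_rot: [0.062, -3.141, -0.001]
ft_force: [0.5, 0.1, -3.1]
grip_width: 0.451
grip_force: 30.0
```

Call:
step_arm --commands '[{"travel": [0.004, -0.028, 0], "turn": [0, 0, 0]}, {"travel": [0.004, -0.028, 0], "turn": [0, 0, 0]}, {"travel": [0.004, -0.028, 0.03], "turn": [0, 0, 0]}, {"travel": [0.004, -0.028, 0.06], "turn": [0, 0, 0]}, {"travel": [0.004, -0.028, 0.075], "turn": [0, 0, 0]}]'

```text
time: 26.7
position: [0.389, -0.3119, 0.072]
tool_rot: [0.059, -3.137, -0.005]
ft_force: [-0.5, 1.2, -2.2]
grip_width: 0.446
grip_force: 29.9
```

Run:
```python
from h import *
ctrl.get_image('wrist'); ctrl.get_image('wrist')
plan((.388,-.316,.036,1.5),(.388,-.316,.18,1.5))
```

```text
t 26.8 pos [ 0.3886 -0.3119  0.0722] F [ 0.1 -0.3 -0.8] w 0.453 29.9
(0.388, -0.316, 0.036, 1.5) travel [0.0005, -0.0042, 0.0362] turn [0.2, -0.3, 0.6] rows 0.7 0.1
(0.388, -0.316, 0.18, 1.5) travel [0.0, 0.0, -0.144] turn [0.0, 0.0, 0.0] rows 2.9 0.0
```

Call:
step_arm --commands '[{"travel": [0, -0.003, 0.012], "turn": [0, 0, 0]}, {"travel": [0, -0.004, 0.022], "turn": [0, 0, 0]}, {"travel": [0, -0.004, 0.03], "turn": [0, 0, 0]}, {"travel": [0, -0.004, 0.034], "turn": [0, 0, 0]}, {"travel": [0, -0.004, 0.036], "turn": [0, 0, 0]}]'

```text
time: 27.3
position: [0.3905, -0.3185, 0.0387]
tool_rot: [0.057, -3.141, -0.0]
ft_force: [-0.3, -0.5, -2.1]
grip_width: 0.448
grip_force: 29.9
```

Call:
step_arm --commands '[{"travel": [0, 0, 0], "turn": [0, 0, 0]}, {"travel": [0, 0, 0], "turn": [0, 0, 0]}, {"travel": [0, 0, 0], "turn": [0, 0, 0]}, {"travel": [0, 0, 0], "turn": [0, 0, 0]}, {"travel": [0, 0, 0], "turn": [0, 0, 0]}]' --gripper 0.8

```text
time: 27.8
position: [0.3909, -0.3187, 0.0394]
tool_rot: [-0.058, 3.14, -0.0]
ft_force: [-0.3, 0.2, -0.1]
grip_width: 0.772
grip_force: 0.0
```

Call:
step_arm --commands '[{"travel": [0, 0, -0.02], "turn": [0, 0, 0]}, {"travel": [0, 0, -0.05], "turn": [0, 0, 0]}, {"travel": [0, 0, -0.09], "turn": [0, 0, 0]}, {"travel": [0, 0, -0.13], "turn": [0, 0, 0]}, {"travel": [0, 0, -0.144], "turn": [0, 0, 0]}]'

```text
time: 28.3
position: [0.3924, -0.3201, 0.1872]
tool_rot: [-0.057, 3.135, -0.003]
ft_force: [-0.3, -0.6, -0.0]
grip_width: 0.803
grip_force: 0.0
```

Run:
```python
from h import *
plan((.5,-.15,.18,-2),(.6,0,.18,-5),(.665,.105,.16,-7))
```

```text
t 28.3 pos [ 0.3924 -0.3201  0.1872] F [-0.3 -0.6 -0. ] w 0.803 0.0
(0.5, -0.15, 0.18, -2) travel [-0.1137, 0.1661, 0.0075] turn [-0.1, 0.4, 4.1] rows 4.0 0.5
(0.6, 0, 0.18, -5) travel [-0.0947, 0.1534, 0.0] turn [0.0, 0.0, 3.0] rows 3.6 0.3
(0.665, 0.105, 0.16, -7) travel [-0.0556, 0.1103, 0.02] turn [0.0, 0.0, 2.0] rows 2.5 0.2
```

Call:
step_arm --commands '[{"travel": [-0.028, 0.041, 0.002], "turn": [0, 0, 1]}, {"travel": [-0.057, 0.083, 0.004], "turn": [0, 0, 2]}, {"travel": [-0.085, 0.125, 0.006], "turn": [0, 0, 3]}, {"travel": [-0.114, 0.166, 0.007], "turn": [0, 0, 4]}]' --gripper 0.44

```text
time: 28.7
position: [0.4978, -0.1481, 0.1757]
tool_rot: [-0.054, -3.141, -0.002]
ft_force: [1.0, 0.1, 1.1]
grip_width: 0.525
grip_force: 0.0
```

Call:
step_arm --commands '[{"travel": [-0.024, 0.038, 0], "turn": [0, 0, 1]}, {"travel": [-0.048, 0.077, 0], "turn": [0, 0, 2]}, {"travel": [-0.072, 0.115, 0], "turn": [0, 0, 3]}, {"travel": [-0.095, 0.153, 0], "turn": [0, 0, 3]}]'

```text
time: 29.1
position: [0.5981, 0.0015, 0.1754]
tool_rot: [-0.134, -3.138, -0.0]
ft_force: [0.4, -0.4, 0.4]
grip_width: 0.438
grip_force: 0.0
```

Call:
step_arm --commands '[{"travel": [-0.019, 0.04, 0.007], "turn": [0, 0, 1]}, {"travel": [-0.038, 0.08, 0.014], "turn": [0, 0, 2]}, {"travel": [-0.056, 0.11, 0.02], "turn": [0, 0, 2]}, {"travel": [-0.056, 0.11, 0.02], "turn": [0, 0, 2]}, {"travel": [-0.056, 0.11, 0.02], "turn": [0, 0, 2]}]'

```text
time: 29.6
position: [0.6622, 0.1051, 0.1545]
tool_rot: [-0.186, -3.134, 0.003]
ft_force: [-0.1, -1.0, -0.5]
grip_width: 0.442
grip_force: 0.0
```

Run:
```python
from h import *
ctrl.get_image('wrist');s=ctrl.get_state();print(s['position'],Ro.from_rotvec(s['tool_rot']).as_matrix().round(3)[:,0]); save('wrist','w8.png')
```

```text
[0.66222223 0.10336511 0.15528258] [-0.993  0.121  0.001]
```

View pics/w8.png

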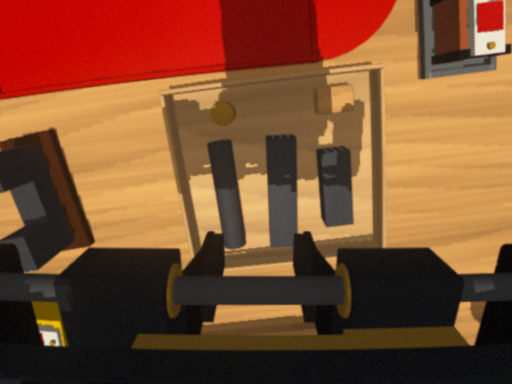

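The yoke's top face has its near edge at v≈139 (u 267–296) and its far edge at v≈247 (u 269–297). The rod (left, u≈226) and stub (right, u≈335) are clear of it.

Run:
```python
from h import *
c=cam('wrist'); P=ray(c,[[281.5,139],[283,247],[267,142],[296,142],[269,245],[297,245]],.032)[:,:2]; print(P.round(4))
d=P[1]-P[0]; m=P[:2].mean(0); th=np.degrees(np.arctan2(d[1],d[0])); print(np.hypot(*d),th,m)
print('rod',ray(c,[[209,143],[233,143],[223,246],[245,246]],.018)[:,:2].round(4).tolist(),'stub',ray(c,[[320,152],[348,152],[325,225],[353,223]],.032)[:,:2].round(4).tolist())
plan((*m,.12,th),(*m,.021,th))
```

```text
[[0.6209 0.1288]
 [0.7294 0.1193]
 [0.622  0.1153]
 [0.6252 0.1417]
 [0.7254 0.1054]
 [0.7289 0.1336]]
0.10890228967004371 -5.013808367354567 [0.67512306 0.12401416]
rod [[0.618, 0.0598], [0.6208, 0.0828], [0.7274, 0.0564], [0.7302, 0.0796]] stub [[0.6371, 0.1631], [0.6402, 0.1891], [0.7106, 0.1631], [0.7119, 0.1911]]
t 29.7 pos [0.6623 0.1026 0.1559] F [0.3 0.2 0.1] w 0.445 0.0
(np.float64(0.6751230563725512), np.float64(0.12401416473822592), 0.12, np.float64(-5.013808367354567)) travel [-0.0101, 0.0229, 0.0359] turn [-0.1, -0.0, -2.0] rows 0.9 0.2
(np.float64(0.6751230563725512), np.float64(0.12401416473822592), 0.021, np.float64(-5.013808367354567)) travel [0.0, 0.0, 0.099] turn [0.0, 0.0, 0.0] rows 2.0 0.0
```

Call:
step_arm --commands '[{"travel": [-0.005, 0.012, 0.018], "turn": [0, 0, -1]}, {"travel": [-0.01, 0.022, 0.036], "turn": [0, 0, -2]}, {"travel": [-0.01, 0.022, 0.036], "turn": [0, 0, -2]}, {"travel": [-0.01, 0.022, 0.036], "turn": [0, 0, -2]}]'

```text
time: 30.1
position: [0.6744, 0.1255, 0.1186]
tool_rot: [-0.133, -3.136, 0.001]
ft_force: [0.5, -0.1, 0.7]
grip_width: 0.439
grip_force: 0.0
```

Run:
```python
from h import *
save('wrist','w9.png'); c=cam('wrist'); plan((.675,.124,.021,-5))
print(proj(c,[[.6205,.1287,.032],[.7295,.1192,.032]]))
a=np.load('pics/w9.npy'); g=a.astype(int).mean(2)
for v in(130,150,170,190): print(v,np.where(g[v,200:400]<95)[0][[0,-1]]+200, ''.join('#' if x<95 else '.' for x in g[v,200:400:3]))
```

```text
t 30.1 pos [0.6751 0.1249 0.1197] F [ 0.3 -1.8 -0.5] w 0.442 0.0
(0.675, 0.124, 0.021, -5) travel [-0.0001, -0.0008, 0.0987] turn [-0.0, -0.0, 0.1] rows 2.0 0.0
[[257.46381939 131.68521553]
 [257.40906469 255.11827064]]
130 [200 373] ################################..#...................####.........
150 [200 373] ##............############.......#############........####.........
170 [200 374] ###...........#############......#############........#####........
190 [200 374] ####.#....##.############.......##############.....#..#####........
```

Call:
step_arm --commands '[{"travel": [0, 0, 0.03], "turn": [0, 0, 0]}, {"travel": [0, 0, 0.06], "turn": [0, 0, 0]}, {"travel": [0, 0, 0.08], "turn": [0, 0, 0]}, {"travel": [0, 0, 0.093], "turn": [0, 0, 0]}, {"travel": [0, 0, 0.098], "turn": [0, 0, 0]}]'

```text
time: 30.65
position: [0.6749, 0.1246, 0.0214]
tool_rot: [-0.135, -3.138, 0.001]
ft_force: [-0.1, 0.0, -0.6]
grip_width: 0.435
grip_force: 0.0
```

Call:
step_arm --commands '[{"travel": [0, 0, 0], "turn": [0, 0, 0]}, {"travel": [0, 0, 0], "turn": [0, 0, 0]}, {"travel": [0, 0, 0], "turn": [0, 0, 0]}, {"travel": [0, 0, 0], "turn": [0, 0, 0]}, {"travel": [0, 0, 0], "turn": [0, 0, 0]}]' --gripper 0.15 --force 50

```text
time: 31.15
position: [0.6757, 0.1253, 0.0229]
tool_rot: [0.134, 3.138, 0.001]
ft_force: [1.1, -0.1, -0.3]
grip_width: 0.164
grip_force: 0.0
```

The opening reads 14 mm with no force, so the yoke is not between the pads. I'll look.

Run:
```python
from h import *
a=save('wrist','w10.png'); b=save('scene','sc1.png')
cv2.imwrite('pics/v10.png',np.hstack([cv2.resize(a,(400,300)),cv2.resize(b[150:330,190:390],(400,360))[:300]])[:,:,::-1])
```

```text
(no output)
```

View pics/v10.png

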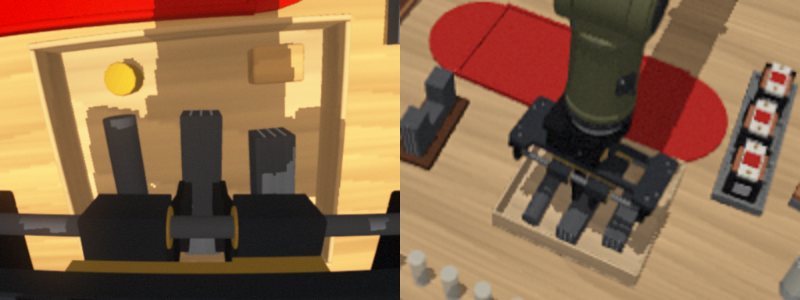

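Call:
step_arm --commands '[{"travel": [0, 0, 0], "turn": [0, 0, 0]}, {"travel": [0, 0, 0], "turn": [0, 0, 0]}]'

```text
time: 31.45
position: [0.6753, 0.1251, 0.0222]
tool_rot: [0.134, 3.139, 0.0]
ft_force: [-0.8, 0.4, 0.2]
grip_width: 0.152
grip_force: 0.0
```

Run:
```python
from h import *
a=save('wrist','w11.png'); b=save('scene','sc2.png'); plan()
cv2.imwrite('pics/v11.png',np.hstack([cv2.resize(a[130:330,150:370],(440,400)),cv2.resize(b[220:300,235:307],(360,400))])[:,:,::-1])
```

```text
t 31.6 pos [0.6753 0.1251 0.0222] F [ 0.5 -0.1 -0.3] w 0.149 0.0
```

View pics/v11.png

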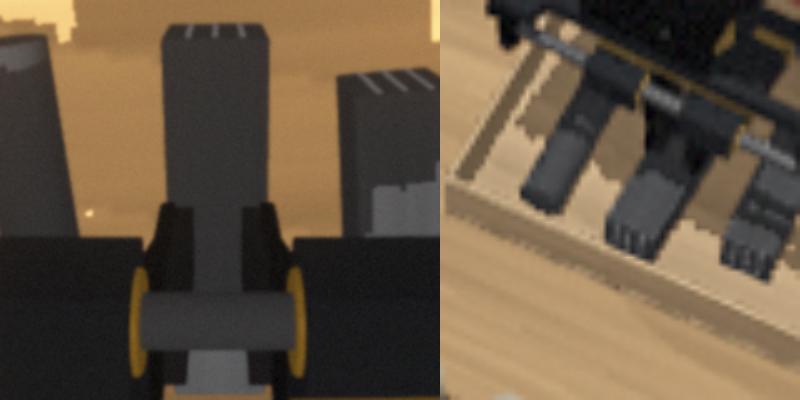

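Run:
```python
from h import *
s=ctrl.get_state(); c=cam('wrist',s); R=Ro.from_rotvec(s['tool_rot']).as_matrix()
def tl(p): return np.array(s['position'])+R@np.array(p)
for z in (.014,-.005,-.011,-.03): print('finger z',z,proj(c,[tl([.0095,.0065,z]),tl([.0095,.0215,z])]).round(0).tolist())
for z in (.032,.02,.01,.004):
  print('yoke top at',z,[ (ray(c,[[u,v] for u in(231,284)],z)[:,:2].round(4).tolist()) for v in (150,)], np.linalg.norm(np.diff(ray(c,[[231,150],[284,150]],z)[:,:2],axis=0)))
T=np.linalg.norm(np.diff(ray(c,[[281/400*512*0+150+185/2,130+380/2]]*1+[[150+250/2,130+380/2]],.032)[:,:2],axis=0)); print(T)
```

```text
finger z 0.014 [[269.0, 218.0], [293.0, 218.0]]
finger z -0.005 [[270.0, 230.0], [297.0, 230.0]]
finger z -0.011 [[270.0, 234.0], [298.0, 234.0]]
finger z -0.03 [[272.0, 250.0], [302.0, 250.0]]
yoke top at 0.032 [[[0.6189, 0.116], [0.6212, 0.1428]]] 0.026959896608303502
yoke top at 0.02 [[[0.6207, 0.1148], [0.6231, 0.1436]]] 0.0289398144490536
yoke top at 0.01 [[[0.6222, 0.1138], [0.6248, 0.1443]]] 0.030589745983012014
yoke top at 0.004 [[[0.6231, 0.1132], [0.6258, 0.1447]]] 0.03157970490338707
0.019761185437434034
```

Run:
```python
from h import *
for f,u0,u1 in(('w8',200,235),('w9',200,240),('w11',215,262)):
  g=np.load(f'pics/{f}.npy').astype(int).mean(2)
  print(f,u0,u1)
  for v in range(212,262,4): print(v,' '.join('%3d'%x for x in g[v,u0:u1:3]))
```

```text
w8 200 235
212 180 181 183 181 182 182 139  59  72  75  75  69
216 177 177 177 177 177 174 161  64  68  76  74  68
220 170 171 169 171 171 171 169  64  66  73  72  70
224 166 165 167 163 163 163 162  76  65  70  73  74
228 157 156 156 158 150 155 155  95  59  66  74  72
232 168 169 148  35  35 146 155 128  58  69  73  74
236 153 163  44  27  29  29  29  32  57  68  70  74
240 131 125  26  26  27  30  29  22  54  63  69  73
244 102  44  30  22  25  33  27  29  48  60  71  74
248  55  23  27  24  25  30  22  24  98 107  88  90
252  25  23  19  22  21  24  29  25  61  97  92 106
256  25  25  28  25  25  29  25  25  44  81  76  73
260  23  23  23  23  23  21  23  23  41  81  78  75
w9 200 240
212  69  63  59  54  67 179 187 187 189 187 187 187 187 188
216  73  69  63  53  54 153 180 180 180 180 179 180 179 181
220  75  69  62  55  48 126 179 178 178 178 180 177 179 180
224  74  70  64  56  44 106 175 172 172 174 174 174 171 171
228  78  67  63  59  48  80 165 166 165 163 163 168 165 165
232  76  70  58  28  28  59 143 151 162 164 163 165 161 164
236  71  74  29  26  26  27  31  29 146 16
[... 573 characters left out ...]
  48  52  51  48  47
224 123 118 121 123 119 120  74  49  46  52  50  49  53  46  48  50
228 119 120 119 123 117 120  79  49  53  46  49  49  50  50  50  48
232 117 117 116 117 118  70  25  22  47  48  47  49  51  48  47  47
236 120 121 121 117 113  27  20  17  25  23  23  51  49  49  48  52
240 122 124 122 117 106  23  23  24  24  22  24  47  52  48  52  48
244 118 120 124 120  83  19  20  26  25  23  25  47  50  50  48  51
248  78  74 109 124  45  21  16  24  25  21  22  48  49  53  46  52
252  25  23  68  78  21  18  15  25  19  23  23  49  49  48  44  51
256  26  27  27  19  19  20  19  25  20  22  20  47  45  47  49  51
260  28  23  23  22  18  19  20  23  24  24  21  47  48  50  48  50
```

The tips draw at the same image row in air and here, so they may sit higher than I assumed. I'll lift and check the tip height in the scene camera.

Call:
step_arm --commands '[{"travel": [0, 0, -0.02], "turn": [0, 0, 0]}, {"travel": [0, 0, -0.04], "turn": [0, 0, 0]}, {"travel": [0, 0, -0.06], "turn": [0, 0, 0]}, {"travel": [0, 0, -0.06], "turn": [0, 0, 0]}]' --gripper 0.44

```text
time: 31.95
position: [0.6776, 0.1253, 0.0856]
tool_rot: [0.134, 3.133, 0.003]
ft_force: [0.4, -0.1, -0.8]
grip_width: 0.402
grip_force: 0.0
```

Run:
```python
from h import *
b=save('scene','sc3.png').copy(); w=save('wrist','w12.png'); s=ctrl.get_state(); c=cam('scene'); R=Ro.from_rotvec(s['tool_rot']).as_matrix(); plan()
pts=proj(c,[np.array(s['position'])+R@np.array(p) for p in ([0,.019,.014],[0,-.019,.014],[0,.019,-.011],[0,-.019,-.011],[0,0,-.05])]); print(pts.round(1))
u,v=pts[0].astype(int); x0,y0=u-50,v-50
im=cv2.resize(b[y0:y0+100,x0:x0+100],(600,600),interpolation=cv2.INTER_NEAREST)
for i,p in enumerate(pts): cv2.circle(im,tuple(int(q) for q in (p-[x0,y0])*6+3),4,[(255,0,0),(255,0,0),(0,255,0),(0,255,0),(0,0,255)][i],-1)
cv2.imwrite('pics/v12.png',im[:,:,::-1])
```

```text
t 32.0 pos [0.6754 0.1252 0.0822] F [ 1.4 -0.  -0.8] w 0.426 0.0
[[290.7 245.3]
 [277.3 238.6]
 [291.6 239.9]
 [277.9 233.1]
 [286.  227.5]]
```

View pics/v12.png

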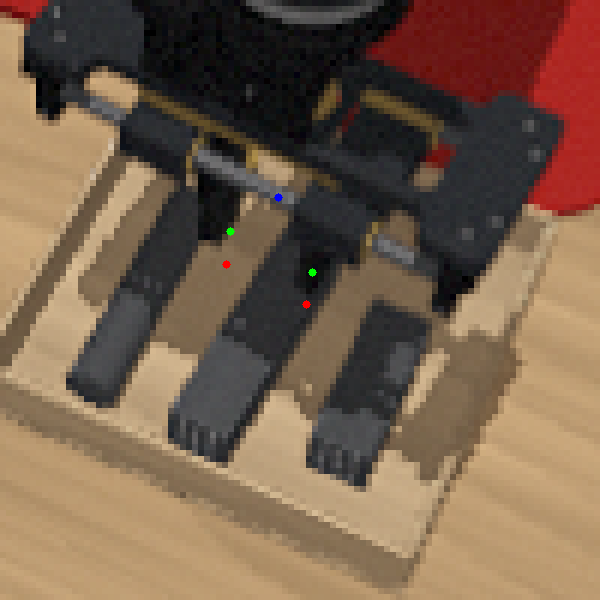

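The scene view shows the fingertips ending at the green marks (about 10 mm behind the TCP), not the red marks (14 mm ahead). The real fingers reach about 25 mm less than stated, so they closed just above the yoke. The yoke hasn't moved, so I'll go about 20 mm deeper.

Call:
step_arm --commands '[{"travel": [0, -0.001, 0.03], "turn": [0, 0, 0]}, {"travel": [0, -0.001, 0.05], "turn": [0, 0, 0]}, {"travel": [0, -0.001, 0.062], "turn": [0, 0, 0]}, {"travel": [0, -0.001, 0.071], "turn": [0, 0, 0]}, {"travel": [0, -0.001, 0.079], "turn": [0, 0, 0]}]'

```text
time: 32.55
position: [0.6752, 0.1241, 0.0024]
tool_rot: [-0.134, -3.139, 0.0]
ft_force: [-0.5, 0.7, 0.7]
grip_width: 0.437
grip_force: 0.0
```

Call:
step_arm --commands '[{"travel": [0, 0, 0], "turn": [0, 0, 0]}, {"travel": [0, 0, 0], "turn": [0, 0, 0]}, {"travel": [0, 0, 0], "turn": [0, 0, 0]}, {"travel": [0, 0, 0], "turn": [0, 0, 0]}, {"travel": [0, 0, 0], "turn": [0, 0, 0]}]' --gripper 0.15 --force 50

```text
time: 33.05
position: [0.6757, 0.1246, 0.0038]
tool_rot: [0.134, 3.138, 0.001]
ft_force: [1.3, 0.5, -0.9]
grip_width: 0.317
grip_force: 50.0
```

Gripped: 27.6 mm at 50 N. I'll lift it and hover so the wrist camera sees the core clear of the held bar.

Call:
step_arm --commands '[{"travel": [0, 0, -0.01], "turn": [0, 0, 0]}, {"travel": [0, 0, -0.03], "turn": [0, 0, 0]}, {"travel": [0, 0, -0.06], "turn": [0, 0, 0]}, {"travel": [0, 0, -0.1], "turn": [0, 0, 0]}, {"travel": [0, 0, -0.14], "turn": [0, 0, 0]}]'

```text
time: 33.55
position: [0.6739, 0.1233, 0.1437]
tool_rot: [-0.135, -3.136, 0.002]
ft_force: [1.7, -0.6, -5.7]
grip_width: 0.321
grip_force: 49.9
```

Run:
```python
from h import *
plan((.72,-.02,.2,0),(.745,-.12,.22,4))
```

```text
t 33.5 pos [0.6739 0.1233 0.1437] F [ 1.7 -0.6 -5.7] w 0.321 49.9
(0.72, -0.02, 0.2, 0) travel [-0.0581, -0.1389, -0.0562] turn [-0.1, -0.2, -4.9] rows 3.2 0.6
(0.745, -0.12, 0.22, 4) travel [-0.025, -0.1, -0.02] turn [0.0, 0.0, -4.0] rows 2.1 0.5
```

Call:
step_arm --commands '[{"travel": [-0.012, -0.028, -0.012], "turn": [0, 0, -1]}, {"travel": [-0.024, -0.056, -0.024], "turn": [0, 0, -2]}, {"travel": [-0.036, -0.084, -0.036], "turn": [0, 0, -3]}, {"travel": [-0.048, -0.112, -0.048], "turn": [0, 0, -4]}, {"travel": [-0.058, -0.139, -0.056], "turn": [0, 0, -5]}]'

```text
time: 34.05
position: [0.7209, -0.0213, 0.1999]
tool_rot: [0.002, -3.141, 0.001]
ft_force: [0.3, -0.4, -5.4]
grip_width: 0.315
grip_force: 49.9
```

Call:
step_arm --commands '[{"travel": [-0.008, -0.035, -0.007], "turn": [0, 0, -1]}, {"travel": [-0.016, -0.07, -0.014], "turn": [0, 0, -3]}, {"travel": [-0.025, -0.1, -0.02], "turn": [0, 0, -4]}, {"travel": [-0.025, -0.1, -0.02], "turn": [0, 0, -4]}, {"travel": [-0.025, -0.1, -0.02], "turn": [0, 0, -4]}]'

```text
time: 34.55
position: [0.7453, -0.1215, 0.2187]
tool_rot: [0.106, -3.138, 0.001]
ft_force: [-0.7, 1.2, -5.8]
grip_width: 0.316
grip_force: 49.9
```

Run:
```python
from h import *
ctrl.get_image('wrist'); plan(); s=ctrl.get_state(); import json
json.dump({k:np.asarray(s[k]).tolist() for k in('position','tool_rot')},open('s13.json','w'))
a=save('wrist','w13.png'); cv2.imwrite('pics/v13.png',cv2.resize(a[:300,140:400],(780,900)[:2])[:600][:,:,::-1]); cv2.imwrite('pics/v13.png',cv2.resize(a[0:260,120:400],None,fx=2.3,fy=2.3,interpolation=cv2.INTER_CUBIC)[:,:,::-1])
```

```text
t 34.6 pos [ 0.7455 -0.1192  0.2185] F [-0.2  0.3 -5.4] w 0.318 49.9
```

View pics/v13.png

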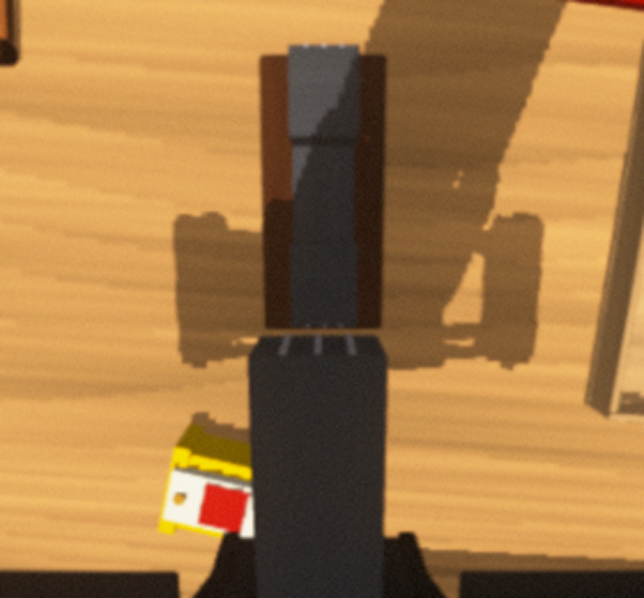

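Core pole faces: outer near end at crop v≈45 (u 289–359) and outer far end at v≈327 (u 292–357). The held yoke's near end has its top edge at v≈354 (u 250–386) and its bottom edge at v≈338 (u 264–379).

Run:
```python
from h import *
import json
s=json.load(open('s13.json')); c=cam('wrist',s)
f=lambda p:np.array(p)/2.3+[120,0]-[0.3,0.3]
P=ray(c,f([[324,45],[324.5,327],[289,52],[360,52],[292,320],[357.5,320],[324,139],[325,242]]),.076)[:,:2]
d=P[1]-P[0]; print(P.round(4).tolist()); print('len',np.hypot(*d),'ang',np.degrees(np.arctan2(d[1],d[0])),'mid',P[:2].mean(0),'w',np.linalg.norm(P[3]-P[2]),np.linalg.norm(P[5]-P[4]))
R=Ro.from_rotvec(s['tool_rot']); 
for z,q in((.2465,[[318,354],[250,354],[386,354]]),(.2185,[[321.5,338],[264,338],[379,338]])):
  Y=ray(c,f(q),z); print('yoke end',Y[0].round(4),'w',np.linalg.norm(Y[2]-Y[1]),'in tool',R.inv().apply(Y-np.array(s['position'])).round(4).tolist())
```

```text
[[0.5966, -0.1276], [0.706, -0.1195], [0.6001, -0.141], [0.5981, -0.1135], [0.704, -0.1335], [0.7021, -0.1058], [0.6312, -0.1251], [0.6711, -0.1218]]
len 0.10975848368257976 ang 4.248509088437707 mid [ 0.65130691 -0.12358181] w 0.027610489159495342 0.02772111020789643
yoke end [ 0.6891 -0.1234  0.2465] w 0.02682908220056823 in tool [[0.0566, -0.0001, -0.0279], [0.0567, -0.0136, -0.028], [0.0567, 0.0133, -0.0279]]
yoke end [ 0.69   -0.1225  0.2185] w 0.02689316485865337 in tool [[0.0556, 0.0006, 0.0001], [0.0557, -0.0128, 0.0], [0.0557, 0.0141, 0.0001]]
```

Run:
```python
from h import *
plan((.6723,-.1221,.13,4.2),(.6723,-.1221,.084,4.2))
```

```text
t 34.6 pos [ 0.7458 -0.1179  0.2184] F [-0.2  0.3 -5.6] w 0.318 49.9
(0.6723, -0.1221, 0.13, 4.2) travel [0.0735, 0.0009, 0.0885] turn [0.1, -0.1, -0.1] rows 2.3 0.0
(0.6723, -0.1221, 0.084, 4.2) travel [0.0, 0.0, 0.046] turn [0.0, 0.0, 0.0] rows 0.9 0.0
```

Call:
step_arm --commands '[{"travel": [0.02, 0, 0.02], "turn": [0, 0, 0]}, {"travel": [0.04, 0, 0.04], "turn": [0, 0, 0]}, {"travel": [0.06, 0, 0.065], "turn": [0, 0, 0]}, {"travel": [0.0735, 0, 0.085], "turn": [0, 0, 0]}, {"travel": [0.0735, 0, 0.088], "turn": [0, 0, 0]}]'

```text
time: 35.15
position: [0.669, -0.1223, 0.128]
tool_rot: [0.114, -3.132, -0.004]
ft_force: [0.1, 0.6, -5.3]
grip_width: 0.316
grip_force: 49.9
```

Call:
step_arm --commands '[{"travel": [0, 0, 0], "turn": [0, 0, 0]}, {"travel": [0, 0, 0.015], "turn": [0, 0, 0]}, {"travel": [0, 0, 0.03], "turn": [0, 0, 0]}, {"travel": [0, 0, 0.03], "turn": [0, 0, 0]}, {"travel": [0, 0, 0.03], "turn": [0, 0, 0]}]'

```text
time: 35.65
position: [0.6727, -0.1244, 0.1002]
tool_rot: [0.112, -3.138, 0.0]
ft_force: [-0.1, -0.2, -4.5]
grip_width: 0.316
grip_force: 49.9
```

Run:
```python
from h import *
ctrl.get_image('wrist');ctrl.get_image('wrist')
plan((.6723,-.1221,.08,4.2))
```

```text
t 35.8 pos [ 0.6734 -0.1248  0.1016] F [ 0.2  0.4 -6. ] w 0.315 49.9
(0.6723, -0.1221, 0.08, 4.2) travel [0.001, 0.0028, 0.0216] turn [-0.0, 0.0, -0.1] rows 0.4 0.0
```

Call:
step_arm --commands '[{"travel": [0.001, 0.0015, 0.006], "turn": [0, 0, 0]}, {"travel": [0.001, 0.0025, 0.012], "turn": [0, 0, 0]}, {"travel": [0.001, 0.0025, 0.018], "turn": [0, 0, 0]}, {"travel": [0.001, 0.0025, 0.022], "turn": [0, 0, 0]}, {"travel": [0.001, 0.0025, 0.022], "turn": [0, 0, 0]}]'

```text
time: 36.25
position: [0.6711, -0.1219, 0.0781]
tool_rot: [0.112, -3.138, -0.0]
ft_force: [-0.6, 0.0, -5.6]
grip_width: 0.316
grip_force: 49.9
```

Call:
step_arm --commands '[{"travel": [0, 0, 0], "turn": [0, 0, 0]}, {"travel": [0, 0, 0], "turn": [0, 0, 0]}, {"travel": [0, 0, 0], "turn": [0, 0, 0]}]'

```text
time: 36.55
position: [0.6721, -0.1222, 0.0796]
tool_rot: [-0.112, 3.139, -0.0]
ft_force: [-0.1, -0.2, -5.1]
grip_width: 0.316
grip_force: 49.9
```

Run:
```python
from h import *
a=save('wrist','w14.png'); b=save('scene','sc4.png'); plan((.6723,-.1221,.076,4.2))
c=cam('wrist')
cv2.imwrite('pics/v14.png',np.hstack([cv2.resize(a[90:290,160:360],(400,400),interpolation=cv2.INTER_CUBIC),cv2.resize(b[170:250,170:250],(400,400),interpolation=cv2.INTER_CUBIC)])[:,:,::-1])
```

```text
t 36.6 pos [ 0.672  -0.1222  0.0795] F [ 0.  -0.  -5.6] w 0.316 49.9
(0.6723, -0.1221, 0.076, 4.2) travel [-0.0003, 0.0001, 0.0035] turn [0.0, 0.0, -0.1] rows 0.1 0.0
```

View pics/v14.png

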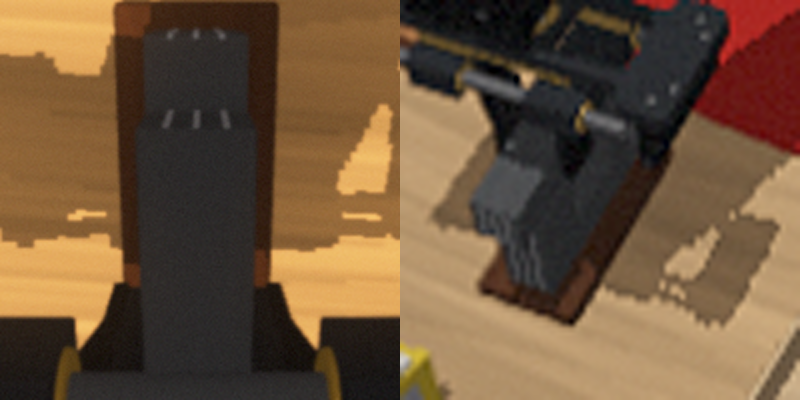

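The yoke hovers just above the poles, in line. The core's near end is at crop v≈38, the yoke end's bottom edge at v≈111, and both are centred at u≈196. I'll check the numbers.

Run:
```python
from h import *
c=cam('wrist'); f=lambda p:np.array(p)/2+[160,90]-.25
A=ray(c,f([[196,37],[144,90],[247,90]]),.076); B=ray(c,f([[196,111]]),.0795); C=ray(c,f([[195.5,128],[198,365]]),.1075)
print(A.round(4).tolist(),B.round(4).tolist(),C.round(4).tolist())
t=np.radians(4.2);u=np.array([np.cos(t),np.sin(t)]);n=np.array([-u[1],u[0]]); o=np.array([.6513,-.1236])
for X in (A[0],(A[1]+A[2])/2,B[0],C[0],C[1]): print(((X[:2]-o)@u).round(4),((X[:2]-o)@n).round(4))
```

```text
[[0.5966, -0.1279, 0.076], [0.6115, -0.141, 0.076], [0.6095, -0.1131, 0.076]] [[0.6157, -0.1265, 0.0795]] [[0.6155, -0.1266, 0.1075], [0.6761, -0.1216, 0.1075]]
-0.0549 -0.0003
-0.0409 -0.0004
-0.0357 -0.0003
-0.0359 -0.0003
0.0249 0.0001
```

Call:
step_arm --commands '[{"travel": [-0.001, 0, 0.001], "turn": [0, 0, 0]}, {"travel": [-0.001, 0, 0.002], "turn": [0, 0, 0]}, {"travel": [-0.001, 0, 0.003], "turn": [0, 0, 0]}, {"travel": [-0.001, 0, 0.0035], "turn": [0, 0, 0]}, {"travel": [-0.001, 0, 0.0035], "turn": [0, 0, 0]}]'

```text
time: 37.15
position: [0.6728, -0.122, 0.0758]
tool_rot: [-0.112, 3.14, 0.0]
ft_force: [-0.4, 1.0, -3.9]
grip_width: 0.318
grip_force: 49.9
```

Call:
step_arm --commands '[{"travel": [0, 0, 0.0005], "turn": [0, 0, 0]}, {"travel": [0, 0, 0.0005], "turn": [0, 0, 0]}, {"travel": [0, 0, 0.0005], "turn": [0, 0, 0]}]'

```text
time: 37.45
position: [0.6728, -0.122, 0.0758]
tool_rot: [-0.112, 3.139, 0.0]
ft_force: [-2.5, 0.7, 0.4]
grip_width: 0.315
grip_force: 50.0
```

Contact: Fz has gone from −5.6 to about 0, so the poles carry the weight. I'll add a light press and slide slowly.

Call:
step_arm --commands '[{"travel": [0, 0, 0.0005], "turn": [0, 0, 0]}, {"travel": [0, 0, 0.0005], "turn": [0, 0, 0]}, {"travel": [0.001, 0, 0.0005], "turn": [0, 0, 0]}, {"travel": [0.002, 0, 0.0005], "turn": [0, 0, 0]}, {"travel": [0.003, 0, 0.0005], "turn": [0, 0, 0]}]'

```text
time: 37.95
position: [0.6725, -0.122, 0.0757]
tool_rot: [-0.113, 3.134, -0.001]
ft_force: [5.1, 1.3, 1.5]
grip_width: 0.319
grip_force: 50.0
```

Call:
step_arm --commands '[{"travel": [0.001, 0, 0], "turn": [0, 0, 0]}, {"travel": [0.002, 0, 0], "turn": [0, 0, 0]}, {"travel": [0.003, 0, 0], "turn": [0, 0, 0]}, {"travel": [0.004, 0, 0], "turn": [0, 0, 0]}, {"travel": [0.005, 0, 0], "turn": [0, 0, 0]}]'

```text
time: 38.45
position: [0.6673, -0.1227, 0.0757]
tool_rot: [-0.113, 3.134, -0.002]
ft_force: [5.0, -0.0, 1.6]
grip_width: 0.319
grip_force: 50.0
```

Call:
step_arm --commands '[{"travel": [0.001, 0, 0], "turn": [0, 0, 0]}, {"travel": [0.002, 0, 0], "turn": [0, 0, 0]}, {"travel": [0.003, 0, 0], "turn": [0, 0, 0]}, {"travel": [0.004, 0, 0], "turn": [0, 0, 0]}, {"travel": [0.005, 0, 0], "turn": [0, 0, 0]}]'

```text
time: 38.95
position: [0.6622, -0.1231, 0.0757]
tool_rot: [-0.113, 3.134, -0.002]
ft_force: [5.8, -0.5, 1.1]
grip_width: 0.318
grip_force: 50.0
```

Call:
step_arm --commands '[{"travel": [0.001, 0, 0], "turn": [0, 0, 0]}, {"travel": [0.002, 0, 0], "turn": [0, 0, 0]}, {"travel": [0.003, 0, 0], "turn": [0, 0, 0]}, {"travel": [0.004, 0, 0], "turn": [0, 0, 0]}, {"travel": [0.004, 0, 0], "turn": [0, 0, 0]}]'

```text
time: 39.45
position: [0.658, -0.1236, 0.0757]
tool_rot: [-0.113, 3.135, -0.002]
ft_force: [5.1, 0.4, 2.0]
grip_width: 0.316
grip_force: 50.0
```

Run:
```python
from h import *
a=save('wrist','w15.png'); plan((.6521,-.1236,.0758,4.2))
g=cv2.cvtColor(a,cv2.COLOR_RGB2GRAY).astype(int)
print([ (v,int(g[v,240:275].mean()),int(g[v,222:236].mean()),int(g[v,276:290].mean())) for v in range(92,170,2)])
for v in (112,125,140,150,160,175,190,210): print(v,' '.join(str(x) for x in g[v,210:306:3]))
```

```text
t 39.5 pos [ 0.658  -0.1235  0.0757] F [ 5.8 -0.2  2.3] w 0.319 50.0
(0.6521, -0.1236, 0.0758, 4.2) travel [0.0059, 0.0003, -0.0001] turn [-0.1, 0.3, -0.1] rows 0.1 0.0
[(92, 109, 191, 106), (94, 107, 188, 106), (96, 104, 186, 104), (98, 103, 183, 102), (100, 104, 173, 101), (102, 102, 168, 101), (104, 101, 156, 100), (106, 100, 113, 98), (108, 98, 105, 92), (110, 57, 63, 52), (112, 37, 43, 32), (114, 37, 42, 33), (116, 36, 41, 34), (118, 36, 41, 32), (120, 36, 42, 33), (122, 36, 42, 33), (124, 44, 40, 33), (126, 48, 40, 33), (128, 48, 40, 32), (130, 49, 41, 34), (132, 48, 40, 34), (134, 53, 39, 35), (136, 52, 40, 38), (138, 43, 40, 38), (140, 41, 39, 37), (142, 41, 38, 37), (144, 43, 38, 37), (146, 48, 37, 35), (148, 48, 36, 33), (150, 47, 38, 34), (152, 49, 36, 34), (154, 43, 37, 36), (156, 41, 40, 40), (158, 40, 40, 39), (160, 41, 40, 39), (162, 41, 40, 38), (164, 40, 39, 38), (166, 41, 40, 39), (168, 41, 39, 39)]
112 182 174 101 48 49 40 41 43 42 41 43 37 39 40 38 34 37 34 34 34 36 37 37 32 32 33 36 37 34 36 78 96
125 175 106 101 45 41 44 40 38 42 42 41 44 50 68 40 41 73 40 38 55 52 36 37 39 36 32 36 32 36 35 87 105
140 98 97 95 38 39 42 35 39 43 41 45 44 42 42 41 41 41 39 41 41 40 38 37 39 40 36 34 31 34 32 93 104
150 96 95 93 45 37 38 33 42 40 36 37 82 40 36 33 40 75 34 38 37 45 75 31 37 34 40 29 30 31 35 94 97
160 96 92 95 53 38 38 38 44 41 41 41 42 42 42 45 42 38 40 42 43 43 41 40 41 36 42 34 35 31 39 96 96
175 104 101 104 69 32 33 39 44 40 42 41 44 37 40 45 45 41 39 38 41 40 43 40 40 40 40 30 31 36 50 98 98
190 100 102 100 90 38 37 34 44 45 41 40 45 41 40 43 39 38 41 41 39 41 36 41 44 42 41 35 35 34 66 100 102
210 187 127 104 96 38 39 37 42 45 42 43 43 40 43 41 37 39 39 41 41 43 40 46 40 39 41 36 33 34 100 110 112
```

Run:
```python
from h import *
c=cam('wrist'); o=np.array([.6513,-.1236]);t=np.radians(4.2);u=np.array([np.cos(t),np.sin(t)])
for n,v,z in(('core',137,.076),('yoke bot',145.5,.076),('yoke top',154,.104)):
  X=ray(c,[[257.5,v]],z)[0]; print(n,X.round(4),((X[:2]-o)@u).round(4))
```

```text
core [ 0.5973 -0.1283  0.076 ] -0.0542
yoke bot [ 0.6019 -0.128   0.076 ] -0.0496
yoke top [ 0.6015 -0.1279  0.104 ] -0.05
```

Call:
step_arm --commands '[{"travel": [0.001, 0, 0], "turn": [0, 0, 0]}, {"travel": [0.002, 0, 0], "turn": [0, 0, 0]}, {"travel": [0.003, 0, 0], "turn": [0, 0, 0]}, {"travel": [0.004, 0, 0], "turn": [0, 0, 0]}, {"travel": [0.004, 0, 0], "turn": [0, 0, 0]}]'

```text
time: 40.0
position: [0.6539, -0.1238, 0.0757]
tool_rot: [-0.113, 3.135, -0.002]
ft_force: [5.4, -0.0, 3.0]
grip_width: 0.315
grip_force: 50.0
```

```bash
cat > m.py <<'E'
from h import *
import sys
a=save('wrist',sys.argv[1]+'.png'); plan((.6521,-.1236,.0758,4.2))
g=cv2.cvtColor(a,cv2.COLOR_RGB2GRAY).astype(int)
print([(v,int(np.sort(g[v,235:280])[-6:].mean()),int(np.median(g[v,240:275]))) for v in range(118,172)])
c=cam('wrist'); o=np.array([.6513,-.1236]);t=np.radians(4.2);u=np.array([np.cos(t),np.sin(t)])
for v in range(130,166,4): print(v,[((ray(c,[[257.5,v]],z)[0][:2]-o)@u*1000).round(1) for z in(.076,.104)])
E
python3 m.py w16
```

```text
t 40.0 pos [ 0.6539 -0.1238  0.0757] F [5.3 0.8 2.5] w 0.317 50.0
(0.6521, -0.1236, 0.0758, 4.2) travel [0.0018, 0.0003, -0.0001] turn [-0.1, 0.3, -0.1] rows 0.0 0.0
[(118, 41, 37), (119, 42, 37), (120, 41, 37), (121, 40, 36), (122, 42, 36), (123, 41, 37), (124, 42, 36), (125, 39, 36), (126, 39, 36), (127, 41, 36), (128, 39, 36), (129, 45, 38), (130, 61, 39), (131, 70, 40), (132, 72, 41), (133, 74, 41), (134, 75, 41), (135, 74, 40), (136, 77, 40), (137, 78, 40), (138, 76, 41), (139, 77, 40), (140, 78, 41), (141, 79, 40), (142, 79, 41), (143, 70, 44), (144, 61, 45), (145, 70, 43), (146, 75, 42), (147, 77, 39), (148, 78, 40), (149, 77, 38), (150, 77, 39), (151, 76, 40), (152, 80, 40), (153, 79, 38), (154, 58, 40), (155, 44, 41), (156, 44, 42), (157, 44, 41), (158, 45, 42), (159, 45, 41), (160, 45, 42), (161, 45, 42), (162, 44, 41), (163, 44, 41), (164, 43, 41), (165, 44, 42), (166, 44, 41), (167, 44, 42), (168, 44, 41), (169, 44, 41), (170, 43, 41), (171, 44, 41)]
130 [np.float64(-62.0), np.float64(-64.8)]
134 [np.float64(-59.9), np.float64(-63.1)]
138 [np.float64(-57.8), np.float64(-61.3)]
142 [np.float64(-55.6), np.float64(-59.5)]
146 [np.float64(-53.5), np.float64(-57.7)]
150 [np.float64(-51.3), np.float64(-55.9)]
154 [np.float64(-49.2), np.float64(-54.1)]
158 [np.float64(-47.0), np.float64(-52.3)]
162 [np.float64(-44.8), np.float64(-50.4)]
```

About 1 mm of pole face still shows (v 143–145). One more millimetre, then I'll relieve the sideways load.

Call:
step_arm --commands '[{"travel": [0.0005, 0, 0], "turn": [0, 0, 0]}, {"travel": [0.001, 0, 0], "turn": [0, 0, 0]}, {"travel": [0.001, 0, 0], "turn": [0, 0, 0]}, {"travel": [0.001, 0, 0], "turn": [0, 0, 0]}]'

```text
time: 40.45
position: [0.653, -0.1238, 0.0757]
tool_rot: [-0.113, 3.135, -0.002]
ft_force: [4.9, -0.1, 3.0]
grip_width: 0.319
grip_force: 50.0
```

```bash
python3 m.py w17
```

```text
t 40.5 pos [ 0.653  -0.1238  0.0757] F [5.2 0.9 3.9] w 0.317 50.0
(0.6521, -0.1236, 0.0758, 4.2) travel [0.0009, 0.0003, -0.0001] turn [-0.1, 0.3, -0.1] rows 0.0 0.0
[(118, 43, 39), (119, 42, 36), (120, 41, 36), (121, 41, 37), (122, 40, 36), (123, 41, 36), (124, 40, 37), (125, 39, 35), (126, 39, 35), (127, 40, 36), (128, 40, 35), (129, 39, 34), (130, 41, 36), (131, 53, 38), (132, 67, 38), (133, 71, 41), (134, 73, 42), (135, 76, 41), (136, 75, 40), (137, 76, 40), (138, 78, 40), (139, 77, 40), (140, 75, 40), (141, 78, 39), (142, 77, 41), (143, 77, 39), (144, 75, 41), (145, 75, 41), (146, 76, 41), (147, 77, 39), (148, 77, 38), (149, 78, 39), (150, 78, 37), (151, 75, 39), (152, 79, 38), (153, 79, 40), (154, 57, 40), (155, 45, 41), (156, 43, 41), (157, 45, 42), (158, 45, 42), (159, 44, 41), (160, 44, 41), (161, 45, 42), (162, 43, 42), (163, 45, 42), (164, 43, 41), (165, 44, 41), (166, 44, 41), (167, 44, 41), (168, 45, 41), (169, 44, 41), (170, 44, 42), (171, 44, 42)]
130 [np.float64(-62.9), np.float64(-65.8)]
134 [np.float64(-60.8), np.float64(-64.0)]
138 [np.float64(-58.7), np.float64(-62.2)]
142 [np.float64(-56.6), np.float64(-60.5)]
146 [np.float64(-54.4), np.float64(-58.7)]
150 [np.float64(-52.3), np.float64(-56.9)]
154 [np.float64(-50.1), np.float64(-55.0)]
158 [np.float64(-47.9), np.float64(-53.2)]
162 [np.float64(-45.7), np.float64(-51.4)]
```

The yoke is flush: the strip has gone and the top edge reads −55.0 mm. Now relieve, release and retreat.

Call:
step_arm --commands '[{"travel": [-0.0005, 0, 0], "turn": [0, 0, 0]}, {"travel": [-0.001, 0, 0], "turn": [0, 0, 0]}, {"travel": [-0.0017, 0, 0], "turn": [0, 0, 0]}, {"travel": [-0.002, 0, 0], "turn": [0, 0, 0]}, {"travel": [-0.002, 0, 0], "turn": [0, 0, 0]}]'

```text
time: 41.0
position: [0.6529, -0.1238, 0.0757]
tool_rot: [-0.112, 3.139, -0.0]
ft_force: [1.5, 0.6, 7.4]
grip_width: 0.312
grip_force: 50.0
```

```bash
python3 -c "
from h import *
plan()"
```

```text
t 41.0 pos [ 0.6529 -0.1238  0.0757] F [1.5 0.6 7.4] w 0.312 50.0
```

Call:
step_arm --commands '[{"travel": [-0.0004, 0, -0.0004], "turn": [0, 0, 0]}, {"travel": [-0.0004, 0, -0.0004], "turn": [0, 0, 0]}]'

```text
time: 41.2
position: [0.6529, -0.1238, 0.0757]
tool_rot: [0.112, -3.139, 0.0]
ft_force: [0.4, 0.6, 5.7]
grip_width: 0.317
grip_force: 50.0
```

Call:
step_arm --commands '[{"travel": [0, 0, 0], "turn": [0, 0, 0]}, {"travel": [0, 0, 0], "turn": [0, 0, 0]}, {"travel": [0, 0, 0], "turn": [0, 0, 0]}, {"travel": [0, 0, 0], "turn": [0, 0, 0]}, {"travel": [0, 0, 0], "turn": [0, 0, 0]}]' --gripper 0.6

```text
time: 41.7
position: [0.6528, -0.1235, 0.0747]
tool_rot: [0.112, -3.139, -0.0]
ft_force: [-0.2, 0.5, -0.1]
grip_width: 0.585
grip_force: 0.0
```

```bash
python3 m.py w18
```

```text
t 41.8 pos [ 0.6529 -0.1235  0.0748] F [-0.5 -0.3  0.5] w 0.591 0.0
(0.6521, -0.1236, 0.0758, 4.2) travel [0.0008, -0.0001, -0.001] turn [0.0, -0.0, -0.1] rows 0.0 0.0
[(118, 50, 46), (119, 40, 35), (120, 38, 34), (121, 40, 35), (122, 39, 35), (123, 39, 35), (124, 38, 34), (125, 38, 35), (126, 38, 34), (127, 38, 34), (128, 38, 34), (129, 37, 33), (130, 37, 34), (131, 42, 35), (132, 59, 37), (133, 70, 38), (134, 70, 39), (135, 69, 37), (136, 72, 38), (137, 72, 39), (138, 71, 39), (139, 72, 38), (140, 73, 38), (141, 74, 38), (142, 73, 38), (143, 76, 37), (144, 80, 39), (145, 80, 41), (146, 76, 41), (147, 74, 37), (148, 73, 37), (149, 73, 36), (150, 72, 38), (151, 73, 37), (152, 75, 36), (153, 74, 36), (154, 60, 38), (155, 47, 39), (156, 43, 40), (157, 43, 40), (158, 43, 40), (159, 43, 41), (160, 42, 40), (161, 42, 39), (162, 43, 40), (163, 42, 40), (164, 42, 39), (165, 42, 39), (166, 42, 39), (167, 41, 40), (168, 42, 39), (169, 42, 40), (170, 42, 39), (171, 42, 39)]
130 [np.float64(-63.0), np.float64(-65.7)]
134 [np.float64(-60.9), np.float64(-64.0)]
138 [np.float64(-58.8), np.float64(-62.2)]
142 [np.float64(-56.7), np.float64(-60.4)]
146 [np.float64(-54.6), np.float64(-58.6)]
150 [np.float64(-52.4), np.float64(-56.8)]
154 [np.float64(-50.3), np.float64(-55.0)]
158 [np.float64(-48.1), np.float64(-53.2)]
162 [np.float64(-45.9), np.float64(-51.4)]
```

Still flush. I'll lift clear straight up and back off, then check everything.

Call:
step_arm --commands '[{"travel": [0, 0, -0.01], "turn": [0, 0, 0]}, {"travel": [0, 0, -0.03], "turn": [0, 0, 0]}, {"travel": [0, 0, -0.06], "turn": [0, 0, 0]}, {"travel": [0, 0, -0.1], "turn": [0, 0, 0]}, {"travel": [0, 0, -0.14], "turn": [0, 0, 0]}]'

```text
time: 42.25
position: [0.6529, -0.1235, 0.2171]
tool_rot: [0.112, -3.14, 0.0]
ft_force: [0.4, -0.2, 0.7]
grip_width: 0.603
grip_force: 0.0
```

Call:
step_arm --commands '[{"travel": [-0.03, 0, 0], "turn": [0, 0, 0]}, {"travel": [-0.06, 0, 0], "turn": [0, 0, 0]}, {"travel": [-0.09, 0, 0], "turn": [0, 0, 0]}, {"travel": [-0.09, 0, 0], "turn": [0, 0, 0]}, {"travel": [-0.09, 0, 0], "turn": [0, 0, 0]}]'

```text
time: 42.75
position: [0.7428, -0.1173, 0.2148]
tool_rot: [0.112, -3.138, 0.001]
ft_force: [-0.4, -1.2, 0.4]
grip_width: 0.603
grip_force: 0.0
```

Run:
```python
from h import *
plan(); coils('top3.png'); a=np.load('pics/top3.npy'); w=save('wrist','w19.png'); b=save('scene','sc5.png')
r=lambda x,W,H:cv2.resize(x,(W,H),interpolation=cv2.INTER_CUBIC)
cv2.imwrite('pics/v19.png',np.vstack([np.hstack([r(a[180:290,130:420],580,220),np.zeros((220,220,3),np.uint8)]),np.hstack([r(w[20:280,120:400],400,371),r(b[110:290,140:400],400,371)])])[:,:,::-1])
```

```text
t 42.8 pos [ 0.7428 -0.1173  0.2148] F [-0.4 -1.2  0.4] w 0.603 0.0
coil 405 [496. 299.] [122.  26.] 4.1 red
coil 539 [ 426. -316.] [131.  27.] 3.3 red
coil 158 [382. 300.] [56. 26.] -0.7 red
```

View pics/v19.png

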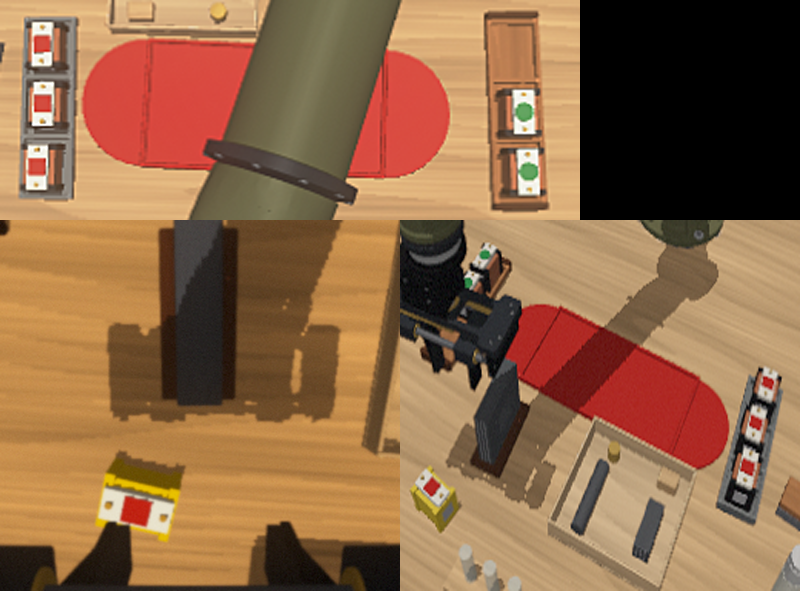

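All five coils are down in the right nests, the yoke is flush on the core, the other four pieces are still in the box, and the arm is clear.

```bash
python3 -c "
from bench import ctrl
print(ctrl.close_job())"
```

```text
the job is handed in; nothing more can be done
None
```

The job is handed in at about 43 s: both green-tagged coils are in the kit tray, the three red-tagged ones in the repair tray, and the yoke was set about 20 mm short and slid in contact until flush on the core (no verdict was returned).

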